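# Stop the sealer belt, lid the cups, release the stop

## Task

Press the red mushroom stop fully down so that the sealing belt cannot start, and only while it is down handle the lids: put every grey lid lying on the bench on the white cup of its own shape and size in the carrier, plug fully home in the cup. The lids are thin, so take them with a light grip (about 30 N, never over 50 N) and leave the bin, the bottle and the screwdriver alone. When all lids are on, turn the mushroom head clockwise as far as it goes so that it comes fully up again, and let go.

Things in the scene. Friction and masses are not known exactly. Their poses are not given: they have to be found in the camera images.
- cup_big_round: open white thin-walled cup, round, cup 66 mm outside diameter, walls 3 mm, 40 mm tall, held fast in the aluminium carrier on the belt; origin: centre of its underside (rim 40 mm above it), z up
- cup_small_round: open white thin-walled cup, round, cup 46 mm outside diameter, walls 3 mm, 40 mm tall, held fast in the aluminium carrier on the belt; origin: centre of its underside (rim 40 mm above it), z up
- cup_big_square: open white thin-walled cup, square, cup 58 x 58 mm outside, walls 3 mm, 40 mm tall, held fast in the aluminium carrier on the belt; origin: centre of its underside (rim 40 mm above it), z up
- cup_small_square: open white thin-walled cup, square, cup 42 x 42 mm outside, walls 3 mm, 40 mm tall, held fast in the aluminium carrier on the belt; origin: centre of its underside (rim 40 mm above it), z up
- cup_oblong: open white thin-walled cup, oblong, cup 78 mm (its x) by 44 mm (its y) outside, walls 3 mm, 40 mm tall, held fast in the aluminium carrier on the belt; origin: centre of its underside (rim 40 mm above it), z up
- cup_hexagon: open white thin-walled cup, regular hexagon, cup 52 mm across flats outside (a flat faces its x), walls 3 mm, 40 mm tall, held fast in the aluminium carrier on the belt; origin: centre of its underside (rim 40 mm above it), z up
- lid_big_round: thin loose grey lid for cup_big_round (may be absent), round, plate 68 mm diameter, plug 54 mm, 35 g; origin: centre of the plug's underside, z up. Plug z 0 to 8 mm (2 mm lead-in step, 3 mm play each side), plate z 8 to 12, upright grip fin in the middle z 12 to 34, 30 mm along the lid's x, 10 mm thick along its y. Fully home, its origin is 32 mm above the cup's
- lid_small_round: thin loose grey lid for cup_small_round (may be absent), round, plate 48 mm diameter, plug 34 mm, 35 g; origin: centre of the plug's underside, z up. Plug z 0 to 8 mm (2 mm lead-in step, 3 mm play each side), plate z 8 to 12, upright grip fin in the middle z 12 to 34, 30 mm along the lid's x, 10 mm thick along its y. Fully home, its origin is 32 mm above the cup's
- lid_big_square: thin loose grey lid for cup_big_square (may be absent), square, plate 60 x 60 mm, plug 46 x 46 mm, 35 g; origin: centre of the plug's underside, z up. Plug z 0 to 8 mm (2 mm lead-in step, 3 mm play each side), plate z 8 to 12, upright grip fin in the middle z 12 to 34, 30 mm along the lid's x, 10 mm thick along its y. Fully home, its origin is 32 mm above the cup's
- lid_small_square: thin loose grey lid for cup_small_square (may be absent), square, plate 44 x 44 mm, plug 30 x 30 mm, 35 g; origin: centre of the plug's underside, z up. Plug z 0 to 8 mm (2 mm lead-in step, 3 mm play each side), plate z 8 to 12, upright grip fin in the middle z 12 to 34, 30 mm along the lid's x, 10 mm thick along its y. Fully home, its origin is 32 mm above the cup's
- lid_oblong: thin loose grey lid for cup_oblong (may be absent), oblong, plate 80 mm (its x) by 46 mm (its y), plug 66 x 32 mm, 35 g; origin: centre of the plug's underside, z up. Plug z 0 to 8 mm (2 mm lead-in step, 3 mm play each side), plate z 8 to 12, upright grip fin in the middle z 12 to 34, 30 mm along the lid's x, 10 mm thick along its y. Fully home, its origin is 32 mm above the cup's
- lid_hexagon: thin loose grey lid for cup_hexagon (may be absent), regular hexagon, plate 54 mm across flats (a flat faces its x), plug 40 mm, 35 g; origin: centre of the plug's underside, z up. Plug z 0 to 8 mm (2 mm lead-in step, 3 mm play each side), plate z 8 to 12, upright grip fin in the middle z 12 to 34, 30 mm along the lid's x, 10 mm thick along its y. Fully home, its origin is 32 mm above the cup's
- stop_top (a point): top centre of the stop's red mushroom head (moves with it): upright cylinder 40 mm in diameter, 26 mm tall, over a fixed yellow box 70 x 70 x 50 mm, at the left or right of the bench; head's top is 86 mm above the bench when up, its underside 10 mm above the box (4 mm when pressed)
- stop (a joint): how far the mushroom head is down: 0 up (machine may run), 0.006 m fully pressed; takes about 10 N, and stays down when let go
- stop_turn (a joint): turn of the mushroom head, rad: 0 at rest, clockwise seen from above is positive, end stop at 1.1; sprung back to 0 (about 0.04 N m). Turning it while it is pressed lifts it, 5.5 mm per rad, until it is fully up
- roller_bin: bystander: white bin of black rollers, 75 x 75 x 35 mm, on the bench on the side away from the stop; origin at the centre of its underside
- oil_bottle: bystander: clear bottle, 40 mm diameter, 100 mm tall; origin at the centre of its underside
- driver: bystander: screwdriver 160 mm long lying along its x on the bench
Mind the look-alikes: they are no part of the job. What is shaped like the lid_oblong but brown is not meant.

How it is judged:
By the outcome, as a careful person would: the job done as asked, in the order asked, and still so for the second after the job is handed in, with the robot touching nothing.
Of lid_big_round, lid_small_round, lid_big_square, lid_small_square, lid_oblong, lid_hexagon only 4 to 6 are there at a start; the rules pass over those that are not, and their reading is None.
At some moment in a run one of lid_big_round, lid_small_round, lid_big_square, lid_small_square, lid_oblong, lid_hexagon may be knocked a few centimetres aside while the robot is not near it.
Once in a run the grip may slacken for a moment while it holds something.
It also fails if it takes over 210 s, if anything falls off the work surface, if the arm or the gripper's body presses on something with over 40 N, if the wrist force passes 120 N, or if a joint passes its speed limit or range.

## Robot

A 7-joint arm with a two-finger parallel gripper is mounted at the origin on the work surface. World frame = base frame: x ahead of the robot, y to its left, z up, the work surface at z = 0. Lengths are in mm, angles in rad, forces in N, time in s.
With the tool pointing down it reaches from about 400 to 875 mm from the base axis. Payload 4.4 kg.
Tool frame: the origin (TCP) lies between the finger pads; the fingertips stand 17 mm ahead of it and the grasp point (between the pads) lies 2 mm behind it; z points along the fingers, y is the line along which they close (so a half turn about z gives the same grasp; the last joint's range is limited). The gripper opens to 85 mm and grips with 20 to 120 N. Pads are 22 mm wide; open, the fingers measure 114 mm over their backs; the gripper's body (76 mm by 85 mm) begins 54 mm behind the grasp point. The pads swing forward as they close: fully open they stand 13 mm farther back than shut.
Start: joints at [1.118, 0.628, 0.038, 1.517, -0.027, 0.996, -0.02], TCP at [245.225, -601.982, 248.313] pointing down, gripper open.
Joint ranges: [-3.06, 3.06], [-0.37, 2.12], [-1.25, 1.32], [0.18, 2.47], [-1.1, 4.24], [0.23, 1.98], [-2.94, 2.94]. Speed limits (rad/s): [2.57, 2.57, 3.14, 3.14, 3.14, 3.14, 3.14].

## Interface

Orientations are given as [roll, pitch, yaw] about the fixed x, y, z axes, in that order (R = Rz(yaw) Ry(pitch) Rx(roll)).
In Python, from cell import sensors, get_image, ctrl gives the robot as it stands.
- The arm moves only by the tool send_rows, never from a script. Its argument "series" is a list of rows, each a list of 3 entries, a list of its own where there are three numbers: the finger opening in mm, from 0 to 85.4, then the shift along the world's x, y, z in units of 60 mm (1.0 is 60 mm), then the turn, a rotation vector about the world's x, y, z in units of 5 degrees (1.0 is 5 degrees). A call has 1 to 8 rows; each row shifts and turns the commanded pose from where the row before left it; what a row does not reach is not made up. A row lasts 1/8 s, in which the tool goes at most 62.5 mm and 10.7 degrees, less where a joint would pass 70% of its speed; a pose out of reach is approached as far as the arm can. A call is refused whole if a number of a shift passes 1 or a number of a turn 1, either way. A call with a gripper value outside its range is refused whole. The fingers move at their own pace and stop on an object; the grip force is fixed at half the most. Time passes only in rows, so rows that do not move let the fingers close. It gives the time, the measured TCP pose, the force, the opening and the grip force at its end, in the units of the state.
- sensors.read_state(): the state, without advancing time (a new reading comes with each control period).
- get_image(name): name is "scene" or "top" or "wrist"; returns a dict with "img" (384x512x3 uint8, red, green, blue), "depth" (384x512 float32, mm along the optical axis (not along the pixel's ray), 0 where there is no reading), "vfov" (degrees; the focal length in pixels is half the picture's height over the tangent of half this angle, whatever the lens; pixels are square), "cx", "cy" (the principal point, pixels), "world_to_cam" (4x4, takes a point from world to camera coordinates). Camera axes: x right, y down, z forward; pixel columns grow to the right and rows downward; lengths in mm; the calibration is good to about 2 mm. A picture is of the moment at which its call begins.
- ctrl.finish_job(): hands the job in; it is judged then, once.
The state is a dict: "clock": time; "qpos": joint angles; "qd": joint speeds; "tau": joint torques, N m; "eef_pos": TCP position; "tool_rot": TCP orientation; "force": force on the tool from outside, world axes, zero at the start; "torque": the same for the moment, N m; "width": finger opening in mm; "gripper_force": force on a finger pad.
Only numpy, scipy, OpenCV 4.12 (cv2) and the standard library are available. Lean on these libraries where they do the work, as an engineer would, in place of code of your own. Each camera call takes 0.05 s, during which the arm holds its last target. There are 200 camera calls.

## Working session

There is one attempt and no reset: what is moved stays moved. The work goes in short steps, Python scripts to look and compute and a tool call to move; the robot and the scene stay as the last step left them, time stands still between calls to the robot, and variables do not carry over. Pictures are saved under pics/ and viewed, at most 14 in all, crops included, and the job is handed in when it is done.

Besides the shell and the picture viewer there is one more tool, called after "Call:" by a JSON object that holds its "api" and its "payload", one argument or row to a line. send_rows: Moves the arm, as the interface text tells. Its arguments: {"type":"object","properties":{"series":{"type":"array"}},"required":["series"]}

```bash
mkdir -p pics; ls
python3 - <<'E'
from cell import sensors,get_image
import cv2,numpy as np
s=sensors.read_state()
print(s)
for n in("top","scene"):
    d=get_image(n); cv2.imwrite(f"pics/{n}0.png",d["img"][:,:,::-1]); np.savez(f"{n}0.npz",**d)
    print(n,d["vfov"],d["cx"],d["cy"],np.round(d["world_to_cam"],3).tolist(),(d["depth"]>0).mean())
E
```

```text
pics
{'clock': 0.0, 'qpos': array([ 1.11819658,  0.62935221,  0.03844809,  1.51840646, -0.02699857,
        0.99631855, -0.02001274]), 'qd': array([-8.82335357e-04,  4.18912479e-05, -3.79408078e-04,  1.40588394e-03,
        1.23957475e-03, -8.07071545e-04, -1.02900470e-03]), 'tau': array([-4.14615070e-04, -5.63397110e+01,  1.22598186e+00, -1.93444240e+01,
        1.09501611e-02,  1.03724716e-02, -2.30738300e-05]), 'eef_pos': array([ 244.98542194, -601.39438126,  247.37295236]), 'tool_rot': array([-3.13962657e+00,  3.21164493e-05,  3.86781978e-01]), 'force': array([0.14440427, 0.06951599, 0.97889366]), 'torque': array([-0.03192344, -0.04541683, -0.04452764]), 'gripper_force': 0.0, 'width': 85.38871078336089}
top 56.691933800631 252.84674707572134 189.99759591037264 [[-0.024, -1.0, 0.012, 2.351], [-0.995, 0.023, -0.093, 433.919], [0.092, -0.015, -0.996, 1113.952], [0.0, 0.0, 0.0, 1.0]] 0.9959665934244791
scene 53.43984311116403 261.6718735695944 185.555370299498 [[0.396, 0.918, 0.005, -186.881], [0.741, -0.317, -0.592, -272.104], [-0.542, 0.238, -0.806, 1474.912], [0.0, 0.0, 0.0, 1.0]] 0.99609375
```

View pics/top0.png

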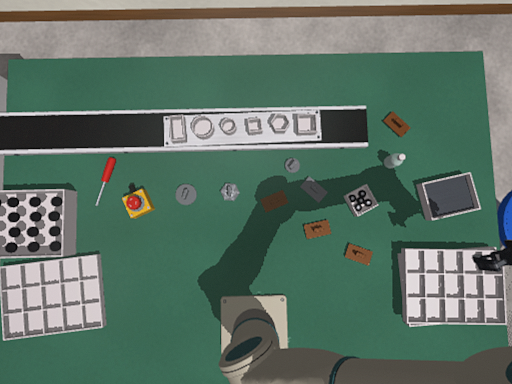

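View pics/scene0.png

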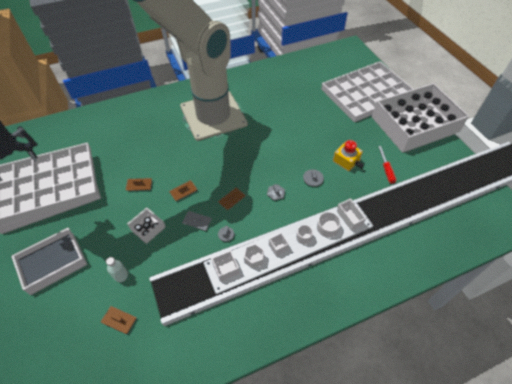

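Top view: stop at (137,203), grey lids at about (186,194), (230,191), (292,165) and (314,188); brown look-alikes at (274,200), (317,228), (358,254) and (396,124). Left to right in the carrier the cups are oblong, big round, small round, small square, hexagon, big square.

```bash
cat > h.py <<'E'
import numpy as np,cv2
from cell import sensors,get_image
def grab(n,fn=None):
    d=get_image(n); d=dict(d)
    if fn: cv2.imwrite(fn,d["img"][:,:,::-1])
    return d
def K(d):
    f=d["img"].shape[0]/2/np.tan(np.radians(d["vfov"])/2); return np.array([[f,0,d["cx"]],[0,f,d["cy"]],[0,0,1]])
def pts(d):
    k=K(d);h,w=d["depth"].shape;u,v=np.meshgrid(np.arange(w),np.arange(h));z=d["depth"]
    c=np.stack([(u-k[0,2])/k[0,0]*z,(v-k[1,2])/k[0,0]*z,z,np.ones_like(z)],-1)
    p=c@np.linalg.inv(d["world_to_cam"]).T; p=p[...,:3]; p[z==0]=np.nan; return p
def ray(d,uv,z):
    k=K(d);M=np.linalg.inv(d["world_to_cam"]);r=M[:3,:3]@np.linalg.inv(k)@np.array([uv[0],uv[1],1.]);o=M[:3,3]
    return o+r*(z-o[2])/r[2]
def ortho(d,z,x0,x1,y0,y1,s):
    # image of plane z: row 0 = x1 (far), col 0 = y1 (left); s px per mm
    H=K(d)@d["world_to_cam"][:3]@np.array([[0,-1/s,x1],[-1/s,0,y1],[0,0,z],[0,0,1.]])
    W=(int((y1-y0)*s),int((x1-x0)*s))
    return cv2.warpPerspective(d["img"],H,W,flags=cv2.INTER_LINEAR|cv2.WARP_INVERSE_MAP)
E
python3 - <<'E'
from h import *
for n in("top","scene"):
    d=dict(np.load(n+"0.npz")); d["vfov"]=float(d["vfov"])
    p=pts(d); print(n,"bench noise",np.nanstd(p[240:260,120:160,2]) if n=="top" else '',np.nanmedian(p[100:110,130:160,2]))
    hsv=cv2.cvtColor(d["img"],cv2.COLOR_RGB2HSV)
    m=((hsv[...,1]<90)|(hsv[...,0]<30)|(hsv[...,0]>160))&(p[...,2]>4)&(p[...,2]<150)&(p[...,0]>330)&(p[...,0]<750)&(abs(p[...,1])<520)
    k,l,st,c=cv2.connectedComponentsWithStats(m.astype(np.uint8))
    for i in range(1,k):
        if st[i,4]>40:
            q=p[l==i]; print(np.round(c[i]),st[i,4],np.round(np.median(q,0)),np.round(np.percentile(q,98,axis=0)),np.median(d["img"][l==i],0))
    a=ortho(d,10,380,740,-330,330,1.2); cv2.imwrite(f"pics/o_{n}.png",a[:,:,::-1])
E
python3 -c "
import cv2,numpy as np
cv2.imwrite('pics/o.png',cv2.resize(np.hstack([cv2.imread('pics/o_top.png')]),(792,432)))"
```

```text
top bench noise 2.2487171627448506 0.045140694165638706
[226. 129.] 11811 [630.  73.  32.] [701. 502.  79.] [157. 153. 155.]
[396. 123.] 330 [ 642. -481.   13.] [ 679. -447.   35.] [112.   68.   37.5]
[394. 159.] 223 [ 514. -446.   65.] [ 534. -435.  103.] [110. 124. 118.]
[106. 174.] 267 [502. 455.  22.] [547. 490.  28.] [178.  47.  41.]
[292. 164.] 171 [ 513. -134.   13.] [ 535. -114.   37.] [116. 117. 121.]
[313. 189.] 354 [ 434. -201.   13.] [ 469. -166.   37.] [67. 68. 70.]
[185. 194.] 347 [427. 207.  12.] [459. 239.  35.] [116. 118. 121.]
[229. 191.] 249 [433.  67.  12.] [459.  94.  37.] [125. 128. 131.]
[137. 202.] 670 [401. 347.  50.] [455. 390.  88.] [179.5 111.   41. ]
[360. 200.] 550 [ 395. -349.   16.] [ 438. -303.   38.] [95.  91.  91.5]
[274. 200.] 356 [400. -73.  12.] [429. -36.  36.] [69. 51. 37.]
scene bench noise  0.7549341028432082
[348. 155.] 602 [415. 340.  49.] [454. 390.  88.] [137. 107.  35.]
[388. 169.] 201 [508. 450.  21.] [549. 488.  29.] [174.  44.  36.]
[313. 177.] 266 [431. 203.  12.] [458. 237.  36.] [116. 124. 128.]
[289. 249.] 13439 [650.   1.  31.] [702. 496.  79.] [136. 137. 138.]
[275. 192.] 210 [435.  62.  13.] [458.  93.  36.] [123. 131. 133.]
[231. 198.] 302 [403. -78.  12.] [428. -37.  36.] [72. 51. 34.]
[146. 225.] 667 [ 394. -351.   18.] [ 441. -306.   37.] [117. 117. 117.]
[197. 220.] 343 [ 438. -204.   12.] [ 469. -166.   35.] [72. 75. 77.]
[225. 233.] 184 [ 517. -139.   13.] [ 536. -117.   36.] [110.5 121.  123. ]
[116. 270.] 342 [ 528. -453.   62.] [ 538. -438.  101.] [112. 130. 124.]
[118. 319.] 533 [ 646. -483.   12.] [ 679. -449.   35.] [138.  96.  62.]
```

View pics/o.png

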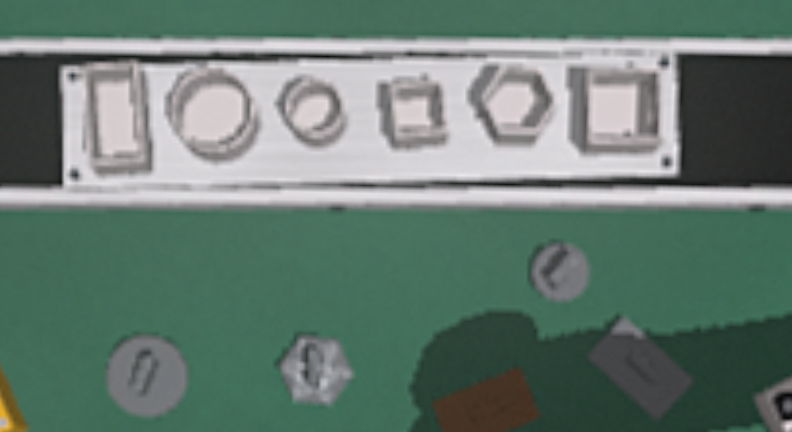

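The four lids present are big round, hexagon, small round and oblong. In the orthoview at 1.2 px/mm they sit at about (147,375), (316,369), (560,271) and (640,367).

Run:
```python
from h import *
for n in("top","scene"):
    d=dict(np.load(n+"0.npz")); d["vfov"]=float(d["vfov"]);p=pts(d)
    hsv=cv2.cvtColor(d["img"],cv2.COLOR_RGB2HSV)
    m=((hsv[...,0]<8)|(hsv[...,0]>170))&(hsv[...,1]>120)&(p[...,2]>78)&(p[...,1]>280)&(p[...,1]<410)
    v,u=np.nonzero(m); print(n,len(u),ray(d,(u.mean(),v.mean()),86),np.nanmedian(p[m],0),(p[m].max(0)+p[m].min(0))/2)
```

```text
top 127 [399.93389447 351.53768858  86.        ] [400.14044446 351.30234783  85.45857697] [400.12806172 352.34762135  84.32430285]
scene 93 [403.47696247 350.07545044  86.        ] [404.41683301 350.3782472   85.60958522] [400.14546409 351.49142311  85.45005905]
```

Call:
{"api": "send_rows", "payload": {
  "series": [
    [30, [0.4, 0.9, 0], [0, 0, 0]],
    [30, [0.4, 0.9, 0], [0, 0, 0]],
    [30, [0.4, 0.9, 0], [0, 0, 0]],
    [30, [0.4, 0.9, 0], [0, 0, 0]],
    [30, [0.4, 0.9, 0], [0, 0, 0]],
    [30, [0.4, 0.9, 0], [0, 0, 0]],
    [30, [0.4, 0.9, 0], [0, 0, 0]],
    [30, [0.4, 0.9, 0], [0, 0, 0]]
  ]
}}

```text
clock: 1.1
eef_pos: [437.7, -168.2, 248.3]
tool_rot: [3.142, -0.0, 0.387]
force: [0.7, -0.7, 0.2]
width: 29.6
gripper_force: 0.0
```

Call:
{"api": "send_rows", "payload": {
  "series": [
    [10, [0, 0.95, 0], [0, 0, 0]],
    [10, [0, 0.95, 0], [0, 0, 0]],
    [10, [0, 0.95, 0], [0, 0, 0]],
    [10, [0, 0.95, 0], [0, 0, 0]],
    [10, [0, 0.95, 0], [0, 0, 0]],
    [10, [0, 0.95, 0], [0, 0, 0]],
    [10, [0, 0.95, 0], [0, 0, 0]],
    [10, [0, 0, 0], [0, 0, 0]]
  ]
}}

```text
clock: 2.1
eef_pos: [436.2, 234.6, 248.1]
tool_rot: [-3.139, -0.001, 0.395]
force: [0.4, -1.5, 0.6]
width: 9.9
gripper_force: 0.0
```

Call:
{"api": "send_rows", "payload": {
  "series": [
    [60, [-0.3, 0.9, -0.3], [0, 0, 0]],
    [60, [-0.28, 0.9, -0.7], [0, 0, 0]],
    [60, [0, 0.14, -0.6], [0, 0, 0]],
    [60, [0, 0, 0], [0, 0, 0]],
    [60, [0, 0, 0], [0, 0, 0]]
  ]
}}

```text
clock: 2.72
eef_pos: [405.3, 338.0, 157.9]
tool_rot: [3.141, -0.001, 0.385]
force: [0.4, 0.5, 0.2]
width: 59.8
gripper_force: 0.0
```

Run:
```python
from h import *
d=grab("wrist","pics/w1.png");np.savez("w1.npz",**d);p=pts(d)
s=sensors.read_state();print(s["qpos"],s["eef_pos"])
print(np.round(d["world_to_cam"],2).tolist(),d["vfov"])
hsv=cv2.cvtColor(d["img"],cv2.COLOR_RGB2HSV)
m=((hsv[...,0]<8)|(hsv[...,0]>170))&(hsv[...,1]>120)&(abs(p[...,2]-86)<5)
q=p[m];print(m.sum(),q.mean(0),(q.max(0)+q.min(0))/2,np.ptp(q,axis=0))
```

```text
[-0.69817396  0.58119733 -0.07499267  1.94543615  0.07279889  0.61586738
 -2.00667322] [405.65418678 338.30344751 158.36000664]
[[0.38, -0.93, 0.0, 161.53], [-0.89, -0.36, 0.28, 470.58], [-0.26, -0.11, -0.96, 432.6], [0.0, 0.0, 0.0, 1.0]] 62.686590981460874
2322 [400.32809699 355.22178893  84.45356454] [399.46336922 355.06125767  83.81424547] [38.72239512 38.97679837  5.62304152]
```

View pics/w1.png

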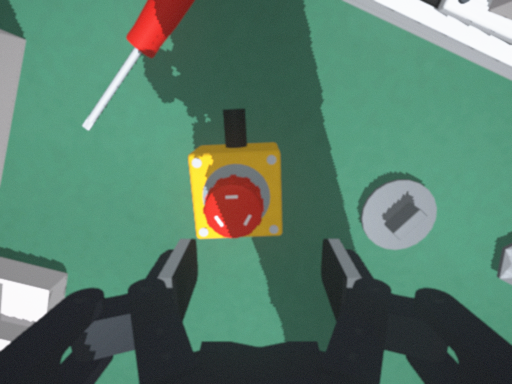

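Call:
{"api": "send_rows", "payload": {
  "series": [
    [60, [-0.08, 0.25, 0], [0, 0, 0]],
    [60, [0, 0, -0.5], [0, 0, 0]],
    [60, [0, 0, -0.5], [0, 0, 0]],
    [60, [0, 0, -0.28], [0, 0, 0]],
    [60, [0, 0, 0], [0, 0, 0]],
    [42, [0, 0, 0], [0, 0, 0]],
    [42, [0, 0, 0], [0, 0, 0]],
    [42, [0, 0, 0], [0, 0, 0]]
  ]
}}

```text
clock: 3.78
eef_pos: [399.9, 354.7, 81.0]
tool_rot: [-3.141, -0.001, 0.387]
force: [0.8, -0.1, 0.1]
width: 42.0
gripper_force: 0.0
```

Call:
{"api": "send_rows", "payload": {
  "series": [
    [39, [0, 0, 0], [0, 0, 0]],
    [39, [0, 0, 0], [0, 0, 0]],
    [39, [0, 0, 0], [0, 0, 0]],
    [39, [0, 0, 0], [0, 0, 0]]
  ]
}}

```text
clock: 4.28
eef_pos: [399.8, 354.9, 81.0]
tool_rot: [-3.141, -0.001, 0.387]
force: [-1.2, 0.1, 6.8]
width: 39.3
gripper_force: 17.2
```

Call:
{"api": "send_rows", "payload": {
  "series": [
    [37, [0, 0, 0], [0, 0, 0]],
    [37, [0, 0, 0], [0, 0, 0]],
    [37, [0, 0, 0], [0, 0, 0]],
    [37, [0, 0, 0], [0, 0, 0]]
  ]
}}

```text
clock: 4.78
eef_pos: [399.8, 354.8, 81.1]
tool_rot: [-3.141, -0.001, 0.387]
force: [-0.7, 0.3, 6.5]
width: 38.3
gripper_force: 58.6
```

Call:
{"api": "send_rows", "payload": {
  "series": [
    [37, [0, 0, -0.05], [0, 0, 0]],
    [37, [0, 0, -0.05], [0, 0, 0]],
    [37, [0, 0, -0.04], [0, 0, 0]],
    [37, [0, 0, 0], [0, 0, 0]],
    [37, [0, 0, 0], [0, 0, 0]]
  ]
}}

```text
clock: 5.4
eef_pos: [399.8, 354.9, 74.8]
tool_rot: [-3.141, -0.002, 0.387]
force: [-4.1, -3.4, 27.6]
width: 37.9
gripper_force: 60.7
```

Call:
{"api": "send_rows", "payload": {
  "series": [
    [60, [0, 0, 0.04], [0, 0, 0]],
    [60, [0, 0, 0], [0, 0, 0]],
    [60, [0, 0, 0], [0, 0, 0]],
    [60, [0, 0, 0.5], [0, 0, 0]],
    [60, [0, -0.2, 0.8], [0, 0, 0]],
    [60, [0, -0.6, 0.8], [0, 0, 0]],
    [60, [0, -0.7, 0.6], [0, 0, 0]],
    [60, [0, 0, 0], [0, 0, 0]]
  ]
}}

```text
clock: 6.4
eef_pos: [401.0, 261.6, 238.4]
tool_rot: [3.141, -0.004, 0.382]
force: [0.6, 1.6, -0.4]
width: 60.2
gripper_force: 0.0
```

Run:
```python
from h import *
d=grab("wrist","pics/w2.png");np.savez("w2.npz",**d);p=pts(d)
s=sensors.read_state();print(s["qpos"],s["eef_pos"])
hsv=cv2.cvtColor(d["img"],cv2.COLOR_RGB2HSV)
m=((hsv[...,0]<8)|(hsv[...,0]>170))&(hsv[...,1]>120)&(p[...,2]>60)
q=p[m];print(m.sum(),np.median(q,0))
m=(hsv[...,1]<60)&(p[...,2]>4)&(p[...,2]<45)&(p[...,0]<540)
k,l,st,c=cv2.connectedComponentsWithStats(m.astype(np.uint8))
for i in range(1,k):
    if st[i,4]>400: print(c[i],st[i],np.median(p[l==i],0))
```

```text
[-0.5685534   0.4026628  -0.09920241  1.99286917  0.05777308  0.74653472
 -1.8890811 ] [400.26370593 263.44169089 237.10409269]
1518 [401.5454257  352.63906849  78.35538157]
[75.268431   60.27032136] [ 54  28  44  66 529] [434.35058832 478.83862054  13.83708433]
[172.51801802  89.37837838] [163  75  20  30 444] [445.09329025 374.36537286  26.53130587]
[311.11666059 163.13780532] [ 282  134   59   59 2743] [427.15011472 210.74010078  10.82938451]
[421.36333147 203.19172722] [ 397  178   50   51 1789] [432.14814132  72.589175    11.11134661]
[ 22.4795383  269.17278769] [   0  207   44  131 2859] [170.62575686 478.97974287  19.07569782]
```

View pics/w2.png

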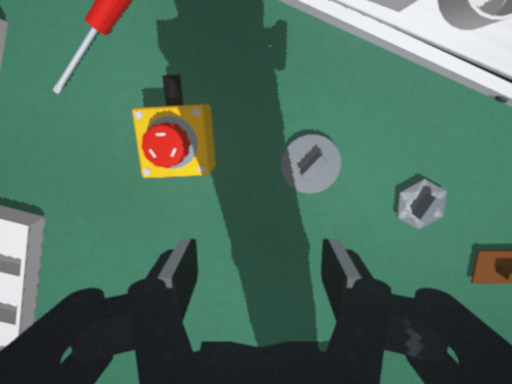

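Head is down 6 mm, at (165,145) in the wrist view. The big round lid is at (311,163) and the hexagon at (421,203). Next I look at the cups.

Call:
{"api": "send_rows", "payload": {
  "series": [
    [60, [0.8, -0.5, 0.1], [0, 0, 0]],
    [60, [0.8, -0.5, 0.1], [0, 0, 0]],
    [60, [0.8, -0.5, 0.1], [0, 0, 0]],
    [60, [0.8, -0.6, 0.1], [0, 0, 0]],
    [60, [0, 0, 0], [0, 0, 0]],
    [60, [0, 0, 0], [0, 0, 0]]
  ]
}}

```text
clock: 7.2
eef_pos: [590.5, 139.8, 258.3]
tool_rot: [-3.14, 0.003, 0.388]
force: [0.6, 0.9, -0.7]
width: 60.1
gripper_force: 0.0
```

Run:
```python
from h import *
d=grab("wrist","pics/w3.png");np.savez("w3.npz",**d);print(sensors.read_state()["eef_pos"],sensors.read_state()["qd"].round(3))
```

```text
[590.07565742 140.42491144 258.75667107] [-0.01  -0.016 -0.003  0.008  0.004 -0.     0.002]
```

Call:
{"api": "send_rows", "payload": {
  "series": [
    [60, [0, -0.9, 0], [0, 0, 0]],
    [60, [0, -0.9, 0], [0, 0, 0]],
    [60, [0, -0.9, 0], [0, 0, 0]],
    [60, [0, -0.9, 0], [0, 0, 0]],
    [60, [0, 0, 0], [0, 0, 0]],
    [60, [0, 0, 0], [0, 0, 0]]
  ]
}}

```text
clock: 8.0
eef_pos: [591.2, -75.2, 259.9]
tool_rot: [-3.14, -0.0, 0.389]
force: [-0.3, 0.8, 0.0]
width: 59.5
gripper_force: 0.0
```

```bash
python3 - <<'E'
from h import *
d=grab("wrist","pics/w4.png");np.savez("w4.npz",**d);print(sensors.read_state()["eef_pos"],sensors.read_state()["qd"].round(3))
for n in("w3","w4"):
    d=dict(np.load(n+".npz"));d["vfov"]=float(d["vfov"]);p=pts(d);z=p[...,2]
    w=p[(p[...,0]>580)&(p[...,0]<720)&(abs(p[...,1])<350)]
    hh,b=np.histogram(w[:,2],bins=np.arange(20,95,3));print(n,dict(zip(b.tolist(),hh.tolist())))
    # rim-height grid, 1 px/mm
    g=np.zeros((200,700),np.uint8);q=p[(z>74)&(z<86)&(p[...,0]>560)&(p[...,0]<740)&(abs(p[...,1])<340)]
    g[(750-q[:,0]).astype(int),(350-q[:,1]).astype(int)]=255
    g=cv2.morphologyEx(g,cv2.MORPH_CLOSE,np.ones((5,5)))
    for c in cv2.findContours(g,cv2.RETR_EXTERNAL,2)[0]:
        if cv2.contourArea(c)>900:
            h=cv2.convexHull(c);r=cv2.minAreaRect(h);M=cv2.moments(h)
            print("world c",round(750-.5-M["m01"]/M["m00"],1),round(350-.5-M["m10"]/M["m00"],1),"rect c",round(749.5-r[0][1],1),round(349.5-r[0][0],1),np.round(r[1],1),round(r[2],1),"circ",round(2*cv2.minEnclosingCircle(h)[1],1),"A",M["m00"])
    cv2.imwrite(f"pics/g_{n}.png",g)
E
python3 -c "
import cv2,numpy as np
cv2.imwrite('pics/gg.png',np.vstack([cv2.imread('pics/g_w3.png'),cv2.imread('pics/g_w4.png')]))"
```

```text
[591.37326891 -74.54144593 260.03880184] [-0.009  0.001  0.    -0.004  0.006  0.001  0.003]
w3 {20: 80, 23: 4562, 26: 7705, 29: 3951, 32: 0, 35: 3380, 38: 15717, 41: 6050, 44: 674, 47: 528, 50: 554, 53: 579, 56: 592, 59: 611, 62: 603, 65: 604, 68: 613, 71: 639, 74: 683, 77: 2916, 80: 77, 83: 0, 86: 0, 89: 0}
world c 630.1 -16.9 rect c 630.1 -17.0 [42.8 43.8] 84.8 circ 58.9 A 1838.0
world c 631.0 64.6 rect c 631.1 64.6 [45.5 45.2] 18.4 circ 46.5 A 1636.5
world c 628.9 144.6 rect c 629.0 145.0 [65. 65.] 90.0 circ 66.4 A 3357.5
world c 625.6 222.8 rect c 625.6 222.7 [78.7 45.1] 85.8 circ 88.6 A 3505.5
w4 {20: 67, 23: 4556, 26: 7596, 29: 3975, 32: 2, 35: 4179, 38: 18034, 41: 6782, 44: 810, 47: 685, 50: 721, 53: 697, 56: 720, 59: 656, 62: 612, 65: 637, 68: 622, 71: 646, 74: 771, 77: 3178, 80: 104, 83: 0, 86: 0, 89: 0}
world c 629.9 -17.0 rect c 630.0 -17.0 [42.6 42.9] 84.3 circ 58.3 A 1797.0
world c 630.8 64.0 rect c 631.0 64.0 [45. 45.] 90.0 circ 46.6 A 1626.5
world c 632.2 -178.0 rect c 632.0 -178.0 [59. 59.] 90.0 circ 81.3 A 3431.0
world c 628.8 144.0 rect c 628.6 144.0 [66. 66.] 76.0 circ 67.4 A 3420.5
world c 636.4 -95.5 rect c 636.1 -95.7 [59.9 52.8] 63.4 circ 60.5 A 2385.0
```

View pics/gg.png

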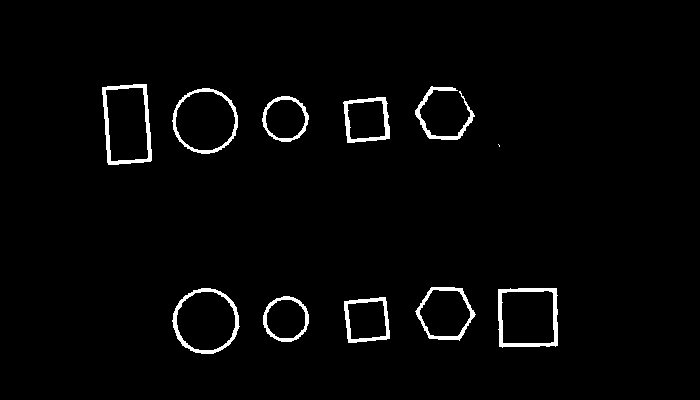

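Rim rings are clean in both wrist views: oblong (625.6,222.8) yaw +4.2°, big round (629,144), small round (631,64), hexagon (636.3,-95.6) yaw -3.4°, rim z about 78. Next come the lids.

Call:
{"api": "send_rows", "payload": {
  "series": [
    [60, [-0.8, 0.4, 0.1], [0, 0, 0]],
    [60, [-0.8, 0.4, 0.1], [0, 0, 0]],
    [60, [-0.8, 0.4, 0.1], [0, 0, 0]],
    [60, [0, 0, 0], [0, 0, 0]],
    [60, [0, 0, 0], [0, 0, 0]]
  ]
}}

```text
clock: 8.68
eef_pos: [448.3, -4.2, 278.7]
tool_rot: [3.141, -0.002, 0.39]
force: [0.0, -0.4, 0.4]
width: 60.0
gripper_force: 0.0
```

```bash
cat >> h.py <<'E'
def lids(fn=None,d=None):
    d=d or grab("wrist",fn);p=pts(d);hsv=cv2.cvtColor(d["img"],cv2.COLOR_RGB2HSV);z=p[...,2]
    s=sensors.read_state();print("tcp",s["eef_pos"].round(1),"rpy",s["tool_rot"].round(3),"q7",s["qpos"][6].round(2),"w",round(s["width"],1),"t",round(s["clock"],2))
    m=((hsv[...,1]<85)&(z>5)&(z<45)&(p[...,0]>330)&(p[...,0]<565)&(abs(p[...,1])<420))
    k,l,st,c=cv2.connectedComponentsWithStats(m.astype(np.uint8))
    for i in range(1,k):
        if st[i,4]<500: continue
        q=p[l==i];o=lambda q:cv2.minAreaRect((q[:,:2]).astype(np.float32))
        pl=q[(q[:,2]<18)];fi=q[q[:,2]>30]
        if len(fi)<20: continue
        r,f=o(pl),o(fi)
        def ax(r): # yaw (deg) of long side in world x,y
            a=r[2] if r[1][0]>=r[1][1] else r[2]+90; return (a+90)%180-90
        e=st[i];ed=" EDGE" if e[0]==0 or e[1]==0 or e[0]+e[2]==512 or e[1]+e[3]==384 else ""
        print("px",c[i].round(),"plate",np.round(r[0],1),np.round(r[1],1),"yaw",round(ax(r),1),"| fin",np.round(f[0],1),np.round(f[1],1),"yaw",round(ax(f),1),ed)
E
python3 -c "
from h import *
lids('pics/w5.png')"
```

```text
tcp [448.6  -4.8 278.5] rpy [ 3.141e+00 -2.000e-03  3.890e-01] q7 -1.28 w 60.0 t 8.72
px [ 90. 110.] plate [425.5 207.7] [66.6 67.9] yaw -67.5 | fin [425.9 207.8] [10.4 30.2] yaw -20.4 
px [201. 151.] plate [431.1  67.5] [61.5 54.1] yaw 23.6 | fin [430.9  67.3] [10.1 30. ] yaw -5.3 
px [376. 152.] plate [ 512.5 -136.1] [47.2 47. ] yaw 84.9 | fin [ 512.5 -136. ] [10.3 30.3] yaw -37.8 
px [392. 225.] plate [ 432.6 -202.7] [81.5 46.4] yaw 47.3 | fin [ 432.9 -202.2] [29.9 10.2] yaw 47.4 
px [480. 286.] plate [ 394.6 -347.5] [74.6 76.1] yaw -64.8 | fin [ 393.7 -350. ] [76.7 77.2] yaw -62.6  EDGE
```

View pics/w5.png

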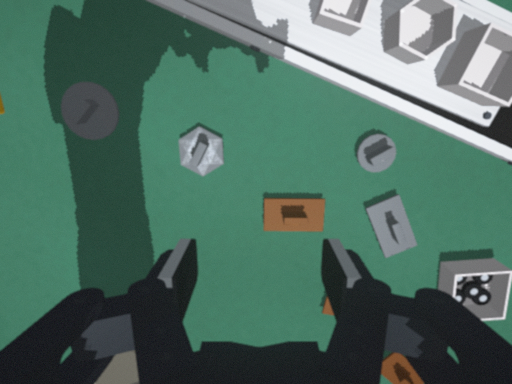

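Four lids are clear in the wrist view: big round (90,110), hexagon (201,151), small round (376,152) and oblong (392,225). I start with the hexagon.

Call:
{"api": "send_rows", "payload": {
  "series": [
    [40, [-0.05, 0.2, -0.5], [0, 0, -0.92]],
    [40, [-0.05, 0.2, -0.5], [0, 0, -0.92]],
    [40, [-0.05, 0.2, -0.5], [0, 0, -0.92]],
    [40, [-0.05, 0.2, -0.5], [0, 0, -0.92]],
    [40, [-0.05, 0.2, -0.5], [0, 0, -0.92]],
    [40, [-0.05, 0.2, -0.5], [0, 0, -0.92]],
    [40, [0, 0, 0], [0, 0, 0]],
    [40, [0, 0, 0], [0, 0, 0]]
  ]
}}

```text
clock: 9.72
eef_pos: [430.5, 66.0, 98.6]
tool_rot: [3.141, -0.001, -0.094]
force: [-0.6, -0.1, 0.4]
width: 39.9
gripper_force: 0.0
```

```bash
python3 -c "
from h import *
lids('pics/w6.png')"
```

```text
tcp [430.7  65.9  99. ] rpy [-3.141e+00 -2.000e-03 -9.500e-02] q7 -1.83 w 39.9 t 9.78
px [257. 203.] plate [430.7  67.3] [54.2 61.6] yaw -36.0 | fin [430.9  67.2] [ 9.6 30. ] yaw -5.9 
px [ 66. 226.] plate [425.7 208.1] [67.7 67.7] yaw -25.9 | fin [425.5 207.8] [11.3 31.1] yaw -18.4
```

Call:
{"api": "send_rows", "payload": {
  "series": [
    [40, [0, 0.02, -0.5], [0, 0, 0]],
    [40, [0, 0, -0.4], [0, 0, 0]],
    [40, [0, 0, -0.21], [0, 0, 0]],
    [25, [0, 0, 0], [0, 0, 0]],
    [15, [0, 0, 0], [0, 0, 0]],
    [11, [0, 0, 0], [0, 0, 0]],
    [9, [0, 0, 0], [0, 0, 0]],
    [9, [0, 0, 0], [0, 0, 0]]
  ]
}}

```text
clock: 10.78
eef_pos: [428.1, 65.8, 48.3]
tool_rot: [3.132, 0.014, -0.093]
force: [0.7, 0.5, 3.3]
width: 9.2
gripper_force: 14.2
```

Call:
{"api": "send_rows", "payload": {
  "series": [
    [9, [0, 0, 0], [0, 0, 0]],
    [9, [0, 0, 0], [0, 0, 0]],
    [9, [0, 0, 0], [0, 0, 0]]
  ]
}}

```text
clock: 11.15
eef_pos: [428.1, 65.8, 48.3]
tool_rot: [3.133, 0.014, -0.093]
force: [1.3, 1.4, 6.6]
width: 9.3
gripper_force: 14.4
```

```bash
python3 -c "
from h import *
s=sensors.read_state();print(s['qpos'].round(3),s['tau'].round(1),s['force'])"
```

```text
[-0.111  0.721 -0.16   2.237  0.492  0.233 -2.378] [  0.5 -43.   -0.4  -3.4   0.    0.4  -0. ] [1.34249129 1.43954405 6.56074676]
```

Joint 6 sits at its lower limit at this short radius. I release, raise, tilt the tool about 6° inward in the fin's plane, and go down again.

Call:
{"api": "send_rows", "payload": {
  "series": [
    [40, [0, 0, 0], [0, 0, 0]],
    [40, [0, 0, 0], [0, 0, 0]],
    [40, [0, 0, 0.5], [0.06, 0.6, 0]],
    [40, [0, 0, 0.3], [0.06, 0.6, 0]],
    [40, [0, 0, 0], [0, 0, 0]],
    [40, [0, 0, 0], [0, 0, 0]],
    [40, [0, 0, 0], [0, 0, 0]]
  ]
}}

```text
clock: 12.02
eef_pos: [426.5, 65.3, 95.2]
tool_rot: [3.131, 0.122, -0.093]
force: [-0.4, 0.1, 0.2]
width: 40.0
gripper_force: 0.0
```

```bash
python3 -c "
from h import *
lids('pics/w7.png')
print(sensors.read_state()['qpos'].round(3))"
```

```text
tcp [426.6  65.3  95.3] rpy [ 3.132  0.122 -0.093] q7 -2.27 w 39.8 t 12.07
px [255. 185.] plate [430.3  66.9] [54.2 61.7] yaw -35.1 | fin [430.2  67. ] [10.  30.9] yaw -4.9 
px [ 56. 208.] plate [425.9 207.7] [67.6 67.5] yaw 44.6 | fin [425.6 207.8] [10.7 31.3] yaw -20.7 
[ 0.055  0.667 -0.371  2.129  0.389  0.534 -2.269]
```

Call:
{"api": "send_rows", "payload": {
  "series": [
    [40, [0.06, 0.03, -0.5], [0, 0, 0]],
    [40, [0, 0, -0.35], [0, 0, 0]],
    [40, [0, 0, -0.2], [0, 0, 0]],
    [40, [0, 0, 0], [0, 0, 0]],
    [40, [0, 0, 0], [0, 0, 0]]
  ]
}}

```text
clock: 12.7
eef_pos: [431.4, 67.3, 33.4]
tool_rot: [3.133, 0.12, -0.094]
force: [-0.0, -0.3, 0.7]
width: 39.9
gripper_force: 0.0
```

Call:
{"api": "send_rows", "payload": {
  "series": [
    [25, [0, 0, 0], [0, 0, 0]],
    [15, [0, 0, 0], [0, 0, 0]],
    [11, [0, 0, 0], [0, 0, 0]],
    [9.5, [0, 0, 0], [0, 0, 0]],
    [8.8, [0, 0, 0], [0, 0, 0]],
    [8.4, [0, 0, 0], [0, 0, 0]],
    [8.2, [0, 0, 0], [0, 0, 0]],
    [8.2, [0, 0, 0], [0, 0, 0]]
  ]
}}

```text
clock: 13.7
eef_pos: [431.4, 67.2, 33.3]
tool_rot: [3.132, 0.12, -0.094]
force: [-0.3, 0.0, 5.7]
width: 8.9
gripper_force: 39.6
```

Call:
{"api": "send_rows", "payload": {
  "series": [
    [8.5, [0, 0, 0.1], [0, 0, 0]],
    [8.5, [0, 0, 0.4], [0, 0, 0]],
    [8.5, [0, 0, 0.6], [0, 0, 0]],
    [8.5, [0, 0, 0.5], [0, 0, 0]],
    [8.5, [0, 0, 0.1], [0, 0, 0]],
    [8.5, [0, 0, 0], [0, 0, 0]]
  ]
}}

```text
clock: 14.45
eef_pos: [431.2, 67.0, 134.9]
tool_rot: [3.132, 0.12, -0.094]
force: [-0.3, -0.2, -0.9]
width: 9.1
gripper_force: 38.7
```

Call:
{"api": "send_rows", "payload": {
  "series": [
    [8.5, [0.4, -0.3, 0], [0, 0, 0.1]],
    [8.5, [0.6, -0.5, 0], [0, 0, 0.1]],
    [8.5, [0.7, -0.55, 0], [0, 0, 0.1]],
    [8.5, [0.7, -0.55, 0], [0, 0, 0.1]],
    [8.5, [0.6, -0.5, 0], [0, 0, 0]],
    [8.5, [0.43, -0.31, 0], [0, 0, 0]],
    [8.5, [0, 0, 0], [0, 0, 0]],
    [8.5, [0, 0, 0], [0, 0, 0]]
  ]
}}

```text
clock: 15.45
eef_pos: [635.5, -94.3, 133.4]
tool_rot: [3.133, 0.124, -0.058]
force: [-0.6, -0.4, 0.2]
width: 9.0
gripper_force: 38.7
```

```bash
cat >> h.py <<'E'
def held(fn,cup,R=70):
    # grey lid parts in the gripper / rim near a cup, from wrist and top depth
    s=sensors.read_state();print("tcp",s["eef_pos"].round(1),"rpy",s["tool_rot"].round(3),"w",round(s["width"],1),"gf",round(s["gripper_force"],1),"F",s["force"].round(1),"t",round(s["clock"],2))
    d=grab("wrist",fn);np.savez("held.npz",**d);return d,pts(d)
E
python3 -c "
from h import *
d,p=held('pics/w8.png',0)
z=p[...,2];m=(abs(p[...,0]-637)<60)&(abs(p[...,1]+96)<60)
print(np.histogram(z[m],bins=np.arange(20,170,5)))"
```

```text
tcp [635.5 -94.3 133.4] rpy [ 3.133  0.124 -0.058] w 9.0 gf 38.7 F [-0.6 -0.4  0.2] t 15.45
(array([ 1427,  2192,   246, 12225,  1534,   445,   475,   532,   508,
         590,   623,  1866,    27,     0,     0,     0,     0,   765,
        3963,   162,   324,   393,  1536,   379,   396,   291,   735,
         955,  1739]), array([ 20,  25,  30,  35,  40,  45,  50,  55,  60,  65,  70,  75,  80,
        85,  90,  95, 100, 105, 110, 115, 120, 125, 130, 135, 140, 145,
       150, 155, 160, 165]))
```

View pics/w8.png

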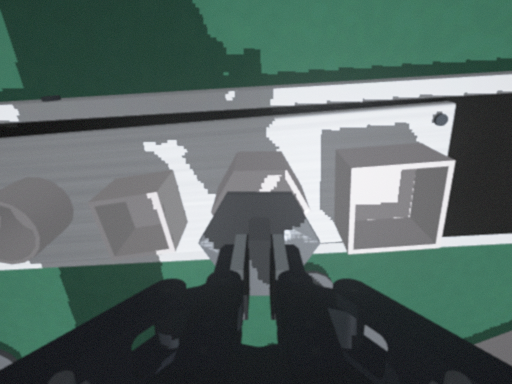

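The wrist view shows the hexagon lid held level above its cup, plate at (258,215). I correct about 2 mm and lower.

Call:
{"api": "send_rows", "payload": {
  "series": [
    [8.5, [0.03, -0.02, 0], [0, 0, 0]],
    [8.5, [0, 0, 0], [0, 0, 0]],
    [8.5, [0, 0, -0.15], [0, 0, 0]],
    [8.5, [0, 0, -0.15], [0, 0, 0]],
    [8.5, [0, 0, -0.1], [0, 0, 0]],
    [8.5, [0, 0, -0.1], [0, 0, 0]],
    [8.5, [0, 0, -0.02], [0, 0, 0]],
    [8.5, [0, 0, 0], [0, 0, 0]]
  ]
}}

```text
clock: 16.5
eef_pos: [638.6, -96.7, 105.3]
tool_rot: [3.132, 0.121, -0.059]
force: [-4.0, -0.1, 11.0]
width: 9.0
gripper_force: 40.2
```

Call:
{"api": "send_rows", "payload": {
  "series": [
    [8.5, [-0.02, 0.02, 0], [0, 0, 0]],
    [8.5, [-0.02, 0, 0], [0, 0, 0]],
    [8.5, [0, 0, -0.02], [0, 0, 0]],
    [8.5, [0, 0, 0], [0, 0, 0]]
  ]
}}

```text
clock: 17.0
eef_pos: [638.5, -96.7, 105.3]
tool_rot: [3.131, 0.116, -0.06]
force: [-0.3, -2.4, 13.0]
width: 9.1
gripper_force: 40.7
```

```bash
python3 -c "
from h import *
d,p=held('pics/w9.png',0)
z=p[...,2];m=(abs(p[...,0]-637)<60)&(abs(p[...,1]+96)<60)
print(np.histogram(z[m],bins=np.arange(72,100,1)))
d,p=d,p
for w in('w3','w4'):
  e=dict(np.load(w+'.npz'));q=pts(e);z=q[...,2];m=(abs(q[...,0]-630)<50)&(abs(q[...,1])<260)&(z>74)&(z<84)
  print(w,np.histogram(z[m],bins=np.arange(74,84,1)))"
```

```text
tcp [638.5 -96.7 105.3] rpy [ 3.131  0.116 -0.06 ] w 9.1 gf 40.7 F [-0.3 -2.4 13. ] t 17.0
(array([ 154,  138,  139,  110,  138,  186,  576,  321,  107,  418, 2550,
       1457,   68,   22,   15,   17,   23,   27,   49,   51,   43,   63,
         65,   72,   75,   68,   83]), array([72, 73, 74, 75, 76, 77, 78, 79, 80, 81, 82, 83, 84, 85, 86, 87, 88,
       89, 90, 91, 92, 93, 94, 95, 96, 97, 98, 99]))
w3 (array([ 219,  203,  261,  625, 1458,  833,   75,    2,    0]), array([74, 75, 76, 77, 78, 79, 80, 81, 82, 83]))
w4 (array([ 253,  224,  294,  717, 1570,  891,  103,    1,    0]), array([74, 75, 76, 77, 78, 79, 80, 81, 82, 83]))
```

Plate top is 4.1 mm above the rim, so the hexagon lid is home. Next is the small round one.

Call:
{"api": "send_rows", "payload": {
  "series": [
    [30, [0, 0, 0], [0, 0, 0]],
    [30, [0, 0, 0], [0, 0, 0]],
    [30, [0, 0, 0.5], [0, 0, 0]],
    [30, [0, 0, 0.7], [0, -0.67, 0]],
    [30, [-0.4, -0.1, 0.6], [0, -0.67, 0]],
    [30, [-0.6, -0.2, 0], [0, 0, -1]],
    [30, [-0.6, -0.2, 0], [0, 0, -1]],
    [30, [-0.5, -0.15, 0], [0, 0, -1]]
  ]
}}

```text
clock: 18.05
eef_pos: [508.6, -134.9, 210.3]
tool_rot: [3.139, 0.005, -0.324]
force: [0.3, -0.6, -0.7]
width: 30.0
gripper_force: 0.0
```

Call:
{"api": "send_rows", "payload": {
  "series": [
    [40, [0, 0, -0.2], [0, 0, -1]],
    [40, [0, 0, -0.2], [0, 0, -1]],
    [40, [0, 0, -0.2], [0, 0, -1]],
    [40, [0, 0, 0], [0, 0, -0.9]],
    [40, [0, 0, 0], [0, 0, 0]],
    [40, [0, 0, 0], [0, 0, 0]]
  ]
}}

```text
clock: 18.8
eef_pos: [510.5, -134.3, 174.5]
tool_rot: [3.139, 0.004, -0.659]
force: [-0.8, -0.0, -0.3]
width: 40.1
gripper_force: 0.0
```

```bash
python3 -c "
from h import *
lids('pics/w10.png')
print(sensors.read_state()['qpos'].round(3))"
```

```text
tcp [ 510.5 -134.3  174.6] rpy [ 3.139  0.004 -0.659] q7 -2.28 w 39.9 t 18.85
px [494. 138.] plate [ 410.1 -322.9] [43.8 89.2] yaw -24.8 | fin [ 411.1 -313.1] [24.3 49.6] yaw -27.6  EDGE
px [259. 175.] plate [ 511.8 -136.5] [47.  47.4] yaw -27.1 | fin [ 511.9 -136.3] [ 8.8 30.2] yaw -37.7 
px [364. 198.] plate [ 432.  -202.8] [80.7 46.6] yaw 47.4 | fin [ 432.3 -202.8] [30.1 10.2] yaw 47.4 
[ 0.404  0.571 -0.297  1.923  0.252  0.687 -2.275]
```

Call:
{"api": "send_rows", "payload": {
  "series": [
    [40, [0.02, -0.03, -0.6], [0, 0, 0]],
    [40, [0, 0, -0.7], [0, 0, 0]],
    [40, [0, 0, -0.6], [0, 0, 0]],
    [40, [0, 0, -0.35], [0, 0, 0]],
    [40, [0, 0, -0.1], [0, 0, 0]],
    [25, [0, 0, 0], [0, 0, 0]],
    [18, [0, 0, 0], [0, 0, 0]],
    [12, [0, 0, 0], [0, 0, 0]]
  ]
}}

```text
clock: 19.85
eef_pos: [512.2, -136.4, 34.5]
tool_rot: [3.14, 0.002, -0.661]
force: [-0.8, 1.1, 0.1]
width: 11.8
gripper_force: 0.0
```

Call:
{"api": "send_rows", "payload": {
  "series": [
    [9.5, [0, 0, -0.02], [0, 0, 0]],
    [8.9, [0, 0, 0], [0, 0, 0]],
    [8.6, [0, 0, 0], [0, 0, 0]],
    [8.6, [0, 0, 0], [0, 0, 0]],
    [8.6, [0, 0, 0], [0, 0, 0]]
  ]
}}

```text
clock: 20.48
eef_pos: [512.3, -136.4, 34.2]
tool_rot: [3.14, 0.002, -0.661]
force: [-2.4, 0.8, 13.3]
width: 9.2
gripper_force: 31.1
```

Call:
{"api": "send_rows", "payload": {
  "series": [
    [8.6, [0, 0, 0.2], [0, 0, 0]],
    [8.6, [0, 0, 0.5], [0, 0, 0]],
    [8.6, [0, 0, 0.6], [0, 0, 0]],
    [8.6, [0, 0, 0.4], [0, 0, 0]],
    [8.6, [0, 0, 0], [0, 0, 0]],
    [8.6, [0, 0, 0], [0, 0, 0]]
  ]
}}

```text
clock: 21.22
eef_pos: [511.2, -136.3, 134.1]
tool_rot: [3.139, 0.004, -0.661]
force: [-0.2, 0.3, -0.8]
width: 9.2
gripper_force: 29.9
```

Call:
{"api": "send_rows", "payload": {
  "series": [
    [8.6, [0.2, 0.35, 0], [0, 0, 0]],
    [8.6, [0.3, 0.55, 0], [0, 0, 0]],
    [8.6, [0.4, 0.65, 0], [0, 0, 0]],
    [8.6, [0.4, 0.65, 0], [0, 0, 0]],
    [8.6, [0.4, 0.65, 0], [0, 0, 0]],
    [8.6, [0.28, 0.5, 0], [0, 0, 0]],
    [8.6, [0, 0, 0], [0, 0, 0]],
    [8.6, [0, 0, 0], [0, 0, 0]]
  ]
}}

```text
clock: 22.22
eef_pos: [629.2, 63.9, 132.9]
tool_rot: [3.136, 0.005, -0.661]
force: [-0.7, -1.1, -0.1]
width: 9.2
gripper_force: 29.9
```

Call:
{"api": "send_rows", "payload": {
  "series": [
    [8.6, [0.03, 0, 0], [0, 0, 0]],
    [8.6, [0, 0, 0], [0, 0, 0]],
    [8.6, [0, 0, -0.15], [0, 0, 0]],
    [8.6, [0, 0, -0.15], [0, 0, 0]],
    [8.6, [0, 0, -0.1], [0, 0, 0]],
    [8.6, [0, 0, -0.08], [0, 0, 0]],
    [8.6, [0, 0, 0], [0, 0, 0]],
    [8.6, [0, 0, 0], [0, 0, 0]]
  ]
}}

```text
clock: 23.22
eef_pos: [631.9, 64.8, 106.3]
tool_rot: [3.139, 0.004, -0.661]
force: [-3.1, -1.4, 5.8]
width: 9.2
gripper_force: 30.9
```

```bash
python3 -c "
from h import *
d,p=held('pics/w11.png',0)
z=p[...,2];m=(abs(p[...,0]-631)<32)&(abs(p[...,1]-64)<32)
print(np.histogram(z[m],bins=np.arange(76,95,1)))"
```

```text
tcp [631.9  64.8 106.3] rpy [ 3.139  0.004 -0.661] w 9.2 gf 30.9 F [-3.1 -1.4  5.8] t 23.23
(array([   0,    4,   10,   37,   56,  289, 1418,  784,   55,   11,   15,
         15,   16,   13,   15,   31,   30,   46]), array([76, 77, 78, 79, 80, 81, 82, 83, 84, 85, 86, 87, 88, 89, 90, 91, 92,
       93, 94]))
```

Plate top is at 82.7, so the small round lid is home. Now the big round lid.

Call:
{"api": "send_rows", "payload": {
  "series": [
    [30, [0, 0, 0], [0, 0, 0]],
    [30, [0, 0, 0], [0, 0, 0]],
    [30, [0, 0, 0.5], [0, 0, 0]],
    [30, [-0.1, 0.1, 0.7], [0, 0, 0]],
    [30, [-0.6, 0.4, 0.3], [0, 0, 0.9]],
    [30, [-0.8, 0.55, 0], [0, 0, 0.9]],
    [30, [-0.8, 0.55, 0], [0, 0, 0.9]],
    [30, [-0.8, 0.55, 0], [0, 0, 0.8]]
  ]
}}

```text
clock: 24.28
eef_pos: [444.9, 194.8, 195.7]
tool_rot: [3.14, 0.003, -0.353]
force: [1.1, 1.2, -0.1]
width: 30.0
gripper_force: 0.0
```

Call:
{"api": "send_rows", "payload": {
  "series": [
    [40, [-0.35, 0.25, -0.2], [0.21, 0.56, 0]],
    [40, [0, 0, -0.2], [0.21, 0.56, 0]],
    [40, [0, 0, -0.2], [0, 0, 0]],
    [40, [0, 0, 0], [0, 0, 0]],
    [40, [0, 0, 0], [0, 0, 0]]
  ]
}}

```text
clock: 24.9
eef_pos: [425.3, 208.7, 159.6]
tool_rot: [3.14, 0.108, -0.355]
force: [-0.4, -0.6, -0.2]
width: 40.0
gripper_force: 0.0
```

```bash
python3 -c "
from h import *
lids('pics/w12.png')
print(sensors.read_state()['qpos'].round(3))"
```

```text
tcp [425.4 208.9 159.8] rpy [ 3.14   0.108 -0.355] q7 -2.64 w 40.2 t 24.95
px [259. 163.] plate [425.5 208.1] [67.2 67.2] yaw -30.0 | fin [425.7 208.1] [ 9.7 29.8] yaw -19.8 
[-0.186  0.577 -0.403  2.013  0.215  0.67  -2.637]
```

Call:
{"api": "send_rows", "payload": {
  "series": [
    [40, [0, -0.01, -0.6], [0, 0, 0]],
    [40, [0, 0, -0.6], [0, 0, 0]],
    [40, [0, 0, -0.5], [0, 0, 0]],
    [40, [0, 0, -0.3], [0, 0, 0]],
    [40, [0, 0, -0.08], [0, 0, 0]],
    [40, [0, 0, 0], [0, 0, 0]],
    [25, [0, 0, 0], [0, 0, 0]],
    [18, [0, 0, 0], [0, 0, 0]]
  ]
}}

```text
clock: 25.95
eef_pos: [425.7, 208.3, 35.5]
tool_rot: [3.141, 0.107, -0.355]
force: [-0.7, 0.9, -0.0]
width: 18.0
gripper_force: 0.0
```

```bash
python3 -c "
from h import *
print(sensors.read_state()['qpos'].round(3))"
```

```text
[-0.273  0.793 -0.28   2.077  0.324  0.384 -2.712]
```

Call:
{"api": "send_rows", "payload": {
  "series": [
    [12, [0, 0, -0.02], [0, 0, 0]],
    [9.5, [0, 0, 0], [0, 0, 0]],
    [8.9, [0, 0, 0], [0, 0, 0]],
    [8.6, [0, 0, 0], [0, 0, 0]],
    [8.6, [0, 0, 0], [0, 0, 0]],
    [8.6, [0, 0, 0], [0, 0, 0]]
  ]
}}

```text
clock: 26.7
eef_pos: [425.5, 208.2, 33.9]
tool_rot: [3.14, 0.108, -0.355]
force: [0.6, 0.3, 6.0]
width: 9.2
gripper_force: 30.6
```

Call:
{"api": "send_rows", "payload": {
  "series": [
    [8.6, [0, 0, 0.2], [0, 0, 0]],
    [8.6, [0, 0, 0.5], [0, 0, 0]],
    [8.6, [0, 0, 0.6], [0, 0, 0]],
    [8.6, [0, 0, 0.4], [0, 0, 0]],
    [8.6, [0, 0, 0], [0, 0, 0]],
    [8.6, [0, 0, 0], [0, 0, 0]]
  ]
}}

```text
clock: 27.45
eef_pos: [424.9, 207.8, 135.3]
tool_rot: [3.139, 0.109, -0.355]
force: [-0.3, -0.1, 0.1]
width: 9.4
gripper_force: 30.1
```

Call:
{"api": "send_rows", "payload": {
  "series": [
    [8.6, [0.35, -0.1, 0], [0, 0, 0]],
    [8.6, [0.6, -0.2, 0], [0, 0, 0]],
    [8.6, [0.7, -0.25, 0], [0, 0, 0]],
    [8.6, [0.7, -0.2, 0], [0, 0, 0]],
    [8.6, [0.6, -0.2, 0], [0, 0, 0]],
    [8.6, [0.45, -0.12, 0], [0, 0, 0]],
    [8.6, [0, 0, 0], [0, 0, 0]],
    [8.6, [0, 0, 0], [0, 0, 0]]
  ]
}}

```text
clock: 28.45
eef_pos: [627.6, 144.4, 134.3]
tool_rot: [3.138, 0.111, -0.354]
force: [-0.2, -0.8, -0.3]
width: 9.6
gripper_force: 30.1
```

Call:
{"api": "send_rows", "payload": {
  "series": [
    [8.6, [0.02, 0, 0], [0, 0, 0]],
    [8.6, [0, 0, 0], [0, 0, 0]],
    [8.6, [0, 0, -0.15], [0, 0, 0]],
    [8.6, [0, 0, -0.15], [0, 0, 0]],
    [8.6, [0, 0, -0.1], [0, 0, 0]],
    [8.6, [0, 0, -0.1], [0, 0, 0]],
    [8.6, [0, 0, 0], [0, 0, 0]],
    [8.6, [0, 0, 0], [0, 0, 0]]
  ]
}}

```text
clock: 29.45
eef_pos: [630.5, 144.0, 105.9]
tool_rot: [3.14, 0.108, -0.355]
force: [-1.1, -0.4, 4.7]
width: 9.4
gripper_force: 30.7
```

```bash
python3 -c "
from h import *
d,p=held('pics/w13.png',0)
z=p[...,2];m=(abs(p[...,0]-629)<40)&(abs(p[...,1]-144)<40)
print(np.histogram(z[m],bins=np.arange(76,95,1)))"
```

```text
tcp [630.5 144.  105.9] rpy [ 3.14   0.108 -0.355] w 9.4 gf 30.7 F [-1.1 -0.4  4.7] t 29.45
(array([   0,    1,   24,   66,   81,  738, 4257, 2257,   97,   16,   22,
         21,   17,   26,   32,   36,   50,   58]), array([76, 77, 78, 79, 80, 81, 82, 83, 84, 85, 86, 87, 88, 89, 90, 91, 92,
       93, 94]))
```

Big round lid is home (plate top 82.7). Now the oblong lid.

Call:
{"api": "send_rows", "payload": {
  "series": [
    [30, [0, 0, 0], [0, 0, 0]],
    [30, [0, 0, 0], [0, 0, 0]],
    [30, [0, 0, 0.5], [0, 0, 0]],
    [30, [0, 0, 0.7], [-0.21, -0.58, 0]],
    [30, [-0.3, -0.5, 0.3], [-0.21, -0.58, 0]],
    [30, [-0.4, -0.7, 0], [0, 0, 0.97]],
    [30, [-0.4, -0.7, 0], [0, 0, 0.97]],
    [30, [-0.4, -0.7, 0], [0, 0, 0.97]]
  ]
}}

```text
clock: 30.5
eef_pos: [539.7, -13.3, 195.6]
tool_rot: [3.14, 0.0, -0.098]
force: [0.1, -1.1, 0.0]
width: 30.1
gripper_force: 0.0
```

Call:
{"api": "send_rows", "payload": {
  "series": [
    [40, [-0.4, -0.7, 0], [0, 0, 0.97]],
    [40, [-0.4, -0.7, 0], [0, 0, 0.97]],
    [40, [-0.4, -0.7, 0], [0, 0, 0.97]],
    [40, [-0.4, -0.7, 0], [0, 0, 0.97]],
    [40, [-0.2, -0.3, 0], [0, 0, 0.97]],
    [40, [-0.2, -0.3, 0], [0, 0, 0.97]],
    [40, [-0.1, -0.2, 0], [0, 0, 0.97]],
    [40, [0, 0, 0], [0, 0, 0.97]]
  ]
}}

```text
clock: 31.5
eef_pos: [413.7, -229.3, 195.4]
tool_rot: [3.14, 0.001, 0.576]
force: [0.2, 0.1, -0.5]
width: 40.5
gripper_force: 0.0
```

Call:
{"api": "send_rows", "payload": {
  "series": [
    [40, [0, 0, 0], [0, 0, 0.97]],
    [40, [0, 0, 0], [0, 0, 0.97]],
    [40, [0, 0, 0], [0, 0, 0.97]],
    [40, [0, 0, 0], [-0.59, 0.54, 0]],
    [40, [0, 0, 0], [-0.59, 0.54, 0]],
    [40, [0, 0, 0], [0, 0, 0]],
    [40, [0, 0, 0], [0, 0, 0]]
  ]
}}

```text
clock: 32.38
eef_pos: [414.1, -228.2, 195.4]
tool_rot: [3.141, 0.14, 0.83]
force: [-0.4, -0.1, 0.1]
width: 39.8
gripper_force: 0.0
```

```bash
python3 -c "
from h import *
lids('pics/w14.png')
print(sensors.read_state()['qpos'].round(3))"
```

```text
tcp [ 414.  -228.4  195.5] rpy [3.141 0.14  0.829] q7 -0.99 w 39.9 t 32.42
px [256. 114.] plate [ 432.7 -202.4] [78.9 46.1] yaw 47.7 | fin [ 432.6 -202.1] [29.6  9.6] yaw 47.7 
px [323. 236.] plate [ 393.6 -348.9] [76.  75.5] yaw 27.0 | fin [ 393.6 -349. ] [76.  75.9] yaw 26.9 
[ 0.814  0.554 -0.672  2.014  0.619  0.857 -0.988]
```

Call:
{"api": "send_rows", "payload": {
  "series": [
    [40, [0.31, 0.43, -0.3], [0, 0, 0]],
    [40, [0, 0, -0.7], [0, 0, 0]],
    [40, [0, 0, -0.6], [0, 0, 0]],
    [40, [0, 0, -0.5], [0, 0, 0]],
    [40, [0, 0, -0.3], [0, 0, 0]],
    [40, [0, 0, 0], [0, 0, 0]],
    [40, [0, 0, 0], [0, 0, 0]]
  ]
}}

```text
clock: 33.3
eef_pos: [433.2, -202.6, 52.1]
tool_rot: [3.14, 0.14, 0.829]
force: [0.1, -0.8, 0.8]
width: 39.7
gripper_force: 0.0
```

```bash
python3 -c "
from h import *
lids('pics/w15.png')
print(sensors.read_state()['qpos'].round(3))"
```

```text
tcp [ 433.4 -202.6   52.4] rpy [3.139 0.139 0.829] q7 -1.32 w 40.2 t 33.35
px [259. 215.] plate [ 432.5 -202.4] [81.  46.2] yaw 47.6 | fin [ 432.9 -202. ] [30.1  9.9] yaw 47.2 
px [378. 369.] plate [ 413.9 -342.2] [45.2 10.4] yaw 71.6 | fin [ 423.3 -327.8] [ 4.5 24.2] yaw -63.9  EDGE
[ 0.601  0.788 -0.468  2.086  0.899  0.589 -1.317]
```

Call:
{"api": "send_rows", "payload": {
  "series": [
    [40, [-0.01, 0, -0.2], [0, 0, 0]],
    [30, [0, 0, -0.09], [0, 0, 0]],
    [20, [0, 0, 0], [0, 0, 0]],
    [12, [0, 0, 0], [0, 0, 0]],
    [9.5, [0, 0, 0], [0, 0, 0]],
    [8.9, [0, 0, 0], [0, 0, 0]],
    [8.6, [0, 0, 0], [0, 0, 0]],
    [8.6, [0, 0, 0], [0, 0, 0]]
  ]
}}

```text
clock: 34.35
eef_pos: [432.5, -202.2, 34.3]
tool_rot: [3.14, 0.14, 0.83]
force: [0.4, -1.1, 2.2]
width: 9.2
gripper_force: 30.0
```

Call:
{"api": "send_rows", "payload": {
  "series": [
    [8.6, [0, 0, 0], [0, 0, 0]],
    [8.6, [0, 0, 0.1], [0, 0, 0]],
    [8.6, [0, 0, 0.3], [0, 0, 0]],
    [8.6, [0, 0, 0.5], [0, 0, 0]],
    [8.6, [0, 0, 0.5], [0, 0, 0]],
    [8.6, [0, 0, 0.4], [0, 0, 0]],
    [8.6, [0, 0, 0], [0, 0, 0]],
    [8.6, [0, 0, 0], [0, 0, 0]]
  ]
}}

```text
clock: 35.35
eef_pos: [431.8, -202.3, 141.7]
tool_rot: [3.141, 0.141, 0.83]
force: [0.0, 0.6, 0.0]
width: 9.3
gripper_force: 29.9
```

Call:
{"api": "send_rows", "payload": {
  "series": [
    [8.6, [0, 0.3, 0.1], [0, 0, -0.5]],
    [8.6, [0.1, 0.5, 0.1], [0, 0, -0.7]],
    [8.6, [0.1, 0.65, 0.1], [0, 0, -0.8]],
    [8.6, [0.1, 0.7, 0], [0, 0, -0.8]],
    [8.6, [0.1, 0.7, 0], [0, 0, -0.8]],
    [8.6, [0.1, 0.7, 0], [0, 0, -0.8]],
    [8.6, [0.1, 0.7, 0], [0, 0, -0.8]],
    [8.6, [0.1, 0.7, 0], [0, 0, -0.8]]
  ]
}}

```text
clock: 36.35
eef_pos: [473.8, 95.9, 158.9]
tool_rot: [3.141, 0.143, 0.304]
force: [0.6, -0.5, -0.3]
width: 9.3
gripper_force: 29.9
```

Call:
{"api": "send_rows", "payload": {
  "series": [
    [8.6, [0.2, 0.65, 0], [0, 0, -0.8]],
    [8.6, [0.3, 0.6, 0], [0, 0, -0.8]],
    [8.6, [0.45, 0.5, 0], [0, 0, -0.8]],
    [8.6, [0.6, 0.25, 0], [0, 0, -0.25]],
    [8.6, [0.55, 0.12, 0], [0, 0, 0]],
    [8.6, [0.4, 0, 0], [0, 0, 0]],
    [8.6, [0, 0, 0], [0, 0, 0]],
    [8.6, [0, 0, 0], [0, 0, 0]]
  ]
}}

```text
clock: 37.35
eef_pos: [622.8, 221.9, 158.9]
tool_rot: [3.14, 0.143, 0.076]
force: [0.4, 0.3, -1.8]
width: 9.2
gripper_force: 29.9
```

```bash
python3 -c "
from h import *
d,p=held('pics/w16.png',0);z=p[...,2]
m=(abs(p[...,0]-615)<70)&(abs(p[...,1]-223)<60)
print(np.histogram(z[m],bins=np.arange(70,140,4)))
m&=(z>106)&(z<133);q=p[m][:,:2].astype(np.float32);print(cv2.minAreaRect(q))"
```

```text
tcp [622.8 221.9 158.9] rpy [3.14  0.143 0.076] w 9.2 gf 29.9 F [ 0.4  0.3 -1.8] t 37.35
(array([ 249,  322,  807, 1069,    0,    0,    0,    0,    0,    0,    0,
          0,    0,    0,    0,  200, 6677]), array([ 70,  74,  78,  82,  86,  90,  94,  98, 102, 106, 110, 114, 118,
       122, 126, 130, 134, 138]))
((661.2156982421875, 224.4747772216797), (1.0376631021499634, 44.264320373535156), 4.299623966217041)
```

View pics/w16.png

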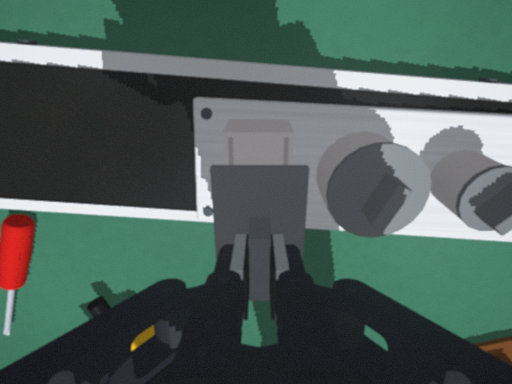

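The oblong lid is held level, plate far edge at rows 165-170, cols 210-308, lined up with its cup. Lowering.

Call:
{"api": "send_rows", "payload": {
  "series": [
    [8.6, [0.04, 0.01, 0], [0, 0, 0]],
    [8.6, [0, 0, -0.2], [0, 0, 0]],
    [8.6, [0, 0, -0.2], [0, 0, 0]],
    [8.6, [0, 0, -0.1], [0, 0, 0]],
    [8.6, [0, 0, 0], [0, 0, 0]],
    [8.6, [0, 0, 0], [0, 0, 0]]
  ]
}}

```text
clock: 38.15
eef_pos: [627.0, 222.7, 130.4]
tool_rot: [3.141, 0.14, 0.075]
force: [1.1, 0.5, 0.8]
width: 8.9
gripper_force: 29.9
```

Call:
{"api": "send_rows", "payload": {
  "series": [
    [8.6, [0, 0, -0.1], [0, 0, 0]],
    [8.6, [0, 0, -0.1], [0, 0, 0]],
    [8.6, [0, 0, -0.1], [0, 0, 0]],
    [8.6, [0, 0, -0.1], [0, 0, 0]],
    [8.6, [0, 0, 0], [0, 0, 0]],
    [8.6, [0, 0, 0], [0, 0, 0]]
  ]
}}

```text
clock: 38.9
eef_pos: [626.9, 222.6, 106.2]
tool_rot: [3.141, 0.14, 0.075]
force: [-0.5, -0.7, 2.0]
width: 9.4
gripper_force: 30.3
```

```bash
python3 -c "
from h import *
d,p=held('pics/w17.png',0);z=p[...,2]
m=(abs(p[...,0]-625)<45)&(abs(p[...,1]-223)<30)
print(np.histogram(z[m],bins=np.arange(70,95,1)))"
```

```text
tcp [626.9 222.6 106.2] rpy [3.141 0.14  0.075] w 9.4 gf 30.3 F [-0.5 -0.7  2. ] t 38.9
(array([  56,   65,   46,   66,   54,   36,    3,    0,    1,   23,   74,
        744, 3844, 2084,   92,   24,   23,   17,   29,   16,   40,   45,
         44,   59]), array([70, 71, 72, 73, 74, 75, 76, 77, 78, 79, 80, 81, 82, 83, 84, 85, 86,
       87, 88, 89, 90, 91, 92, 93, 94]))
```

All four lids are home. I back off, then look at everything while moving toward the stop.

Call:
{"api": "send_rows", "payload": {
  "series": [
    [30, [0, 0, 0], [0, 0, 0]],
    [30, [0, 0, 0], [0, 0, 0]],
    [30, [0, 0, 0.5], [0, 0, 0]],
    [30, [0, 0, 0.7], [0.06, -0.8, 0]],
    [30, [-0.2, 0, 0.6], [0.06, -0.8, 0]],
    [30, [-0.6, 0, 0.5], [0, 0, 0]],
    [30, [0, 0, 0], [0, 0, 0]],
    [30, [0, 0, 0], [0, 0, 0]]
  ]
}}

```text
clock: 39.95
eef_pos: [579.4, 222.0, 243.9]
tool_rot: [3.14, -0.0, 0.075]
force: [0.6, 0.0, -0.0]
width: 30.3
gripper_force: 0.0
```

```bash
python3 -c "
from h import *
d,p=held('pics/w18.png',0);z=p[...,2]
for n,x,y in(('obl',625.6,222.7),('bigr',629,144.3),('smr',631,64.3),('hex',636.3,-95.6)):
  m=(abs(p[...,0]-x)<19)&(abs(p[...,1]-y)<19)&(z>70)&(z<95);f=(abs(p[...,0]-x)<30)&(abs(p[...,1]-y)<22)&(z>100)
  print(n,m.sum(),np.median(z[m]) if m.any() else '',np.round(cv2.minAreaRect(p[f][:,:2].astype(np.float32))[0],1) if f.sum()>9 else '', np.median(z[f]) if f.any() else '')
hsv=cv2.cvtColor(d['img'],cv2.COLOR_RGB2HSV)
m=((hsv[...,0]<8)|(hsv[...,0]>170))&(hsv[...,1]>120)&(z>60);print('head',m.sum(),np.median(p[m],0))
"
```

```text
tcp [579.4 222.  243.9] rpy [ 3.14  -0.     0.075] w 30.3 gf 0.0 F [ 0.6  0.  -0. ] t 39.95
obl 1389 82.7476485927022 [618.3 222.6] 308.7330996017262
bigr 1274 82.82074496065806 [630.7 143.8] 104.5256383920256
smr 1260 82.92524657609232 [631.5  64.7] 104.5322263223174
hex 0   
head 76 [393.93314081 360.5630387   78.90235758]
```

View pics/w18.png

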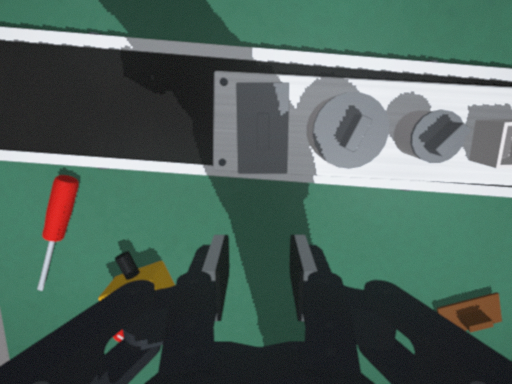

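Oblong (262,128), big round (350,130) and small round (437,135) lids are all seated. Now the stop.

Call:
{"api": "send_rows", "payload": {
  "series": [
    [60, [-0.4, 0.3, -0.1], [0, 0, 0.95]],
    [60, [-0.5, 0.37, -0.1], [0, 0, 0.95]],
    [60, [-0.5, 0.37, -0.1], [0, 0, 0.95]],
    [60, [-0.5, 0.37, -0.2], [0, 0, 0.95]],
    [60, [-0.5, 0.37, -0.2], [0, 0, 0.95]],
    [60, [-0.4, 0.3, -0.2], [0, 0, 0.95]],
    [60, [-0.18, 0.14, -0.2], [0, 0, 0.95]],
    [60, [0, 0, -0.2], [0, 0, 0.95]]
  ]
}}

```text
clock: 41.0
eef_pos: [399.8, 356.3, 164.8]
tool_rot: [3.141, 0.001, 0.743]
force: [0.7, -0.4, 1.1]
width: 60.2
gripper_force: 0.0
```

Call:
{"api": "send_rows", "payload": {
  "series": [
    [60, [0, 0, 0], [0, 0, 0.95]],
    [60, [0, 0, 0], [0, 0, 0.95]],
    [60, [0, 0, 0], [0, 0, 0]],
    [60, [0, 0, 0], [0, 0, 0]]
  ]
}}

```text
clock: 41.5
eef_pos: [400.6, 355.4, 165.6]
tool_rot: [3.141, 0.001, 0.902]
force: [0.1, -0.4, -0.5]
width: 59.6
gripper_force: 0.0
```

```bash
python3 -c "
from h import *
d,p=held('pics/w19.png',0);z=p[...,2]
hsv=cv2.cvtColor(d['img'],cv2.COLOR_RGB2HSV)
m=((hsv[...,0]<8)|(hsv[...,0]>170))&(hsv[...,1]>120)&(z>75);q=p[m];print('head',m.sum(),np.median(q,0),cv2.minAreaRect(q[:,:2].astype(np.float32)))
print(sensors.read_state()['qpos'].round(3))
t=grab('top');p=pts(t)
m=(abs(p[...,0]-636)<18)&(abs(p[...,1]+96)<18);print('hex top z',np.histogram(p[m][:,2],bins=[30,50,70,77,80,86,95,110]))
"
```

```text
tcp [400.6 355.4 165.6] rpy [3.141e+00 1.000e-03 9.020e-01] w 59.6 gf 0.0 F [ 0.1 -0.4 -0.5] t 41.5
head 2007 [399.89544141 356.17842341  78.50888403] ((399.04705810546875, 355.64190673828125), (37.87383270263672, 37.96780776977539), 50.804466247558594)
[-0.337  0.663 -0.683  1.907  0.586  0.781 -2.017]
hex top z (array([ 1,  0,  0,  0, 81, 25, 35]), array([ 30,  50,  70,  77,  80,  86,  95, 110]))
```

Call:
{"api": "send_rows", "payload": {
  "series": [
    [60, [0, 0, 0], [0, 0, 1]],
    [60, [0, 0, 0], [0, 0, 1]],
    [60, [0, 0, 0], [0, 0, 1]],
    [60, [0, 0, 0], [0, 0, 1]],
    [60, [0, 0, 0], [0, 0, 1]],
    [60, [0, 0, 0], [0, 0, 0.5]],
    [60, [0, 0, -0.5], [0, 0, 0]],
    [60, [0, 0, -0.5], [0, 0, 0]]
  ]
}}

```text
clock: 42.6
eef_pos: [400.6, 355.9, 105.8]
tool_rot: [3.14, -0.001, 1.383]
force: [-0.3, -0.2, 0.4]
width: 60.4
gripper_force: 0.0
```

Call:
{"api": "send_rows", "payload": {
  "series": [
    [60, [-0.01, 0, -0.4], [0, 0, 0]],
    [60, [0, 0, -0.04], [0, 0, 0]],
    [50, [0, 0, 0], [0, 0, 0]],
    [42, [0, 0, 0], [0, 0, 0]],
    [38, [0, 0, 0], [0, 0, 0]],
    [38, [0, 0, 0], [0, 0, 0]],
    [38, [0, 0, 0], [0, 0, 0]],
    [38, [0, 0, 0], [0, 0, 0]]
  ]
}}

```text
clock: 43.6
eef_pos: [399.8, 356.4, 81.0]
tool_rot: [3.139, -0.001, 1.384]
force: [-1.0, -0.9, 6.6]
width: 38.9
gripper_force: 32.4
```

```bash
python3 -c "
from h import *
print(sensors.read_state()['qpos'].round(3))"
```

```text
[-0.344  0.815 -0.69   1.961  0.837  0.675 -1.758]
```

Call:
{"api": "send_rows", "payload": {
  "series": [
    [38, [0, 0, 0.005], [0, 0, -0.95]],
    [38, [0, 0, 0.008], [0, 0, -0.95]],
    [38, [0, 0, 0.008], [0, 0, -0.95]],
    [38, [0, 0, 0.008], [0, 0, -0.95]],
    [38, [0, 0, 0.008], [0, 0, -0.95]],
    [38, [0, 0, 0.008], [0, 0, -0.95]],
    [38, [0, 0, 0.008], [0, 0, -0.95]],
    [38, [0, 0, 0.008], [0, 0, -0.95]]
  ]
}}

```text
clock: 44.6
eef_pos: [400.6, 355.9, 84.4]
tool_rot: [3.14, -0.002, 0.718]
force: [1.8, -1.2, 2.6]
width: 38.2
gripper_force: 32.3
```

Call:
{"api": "send_rows", "payload": {
  "series": [
    [38, [0, 0, 0.008], [0, 0, -0.95]],
    [38, [0, 0, 0.008], [0, 0, -0.95]],
    [38, [0, 0, 0.008], [0, 0, -0.95]],
    [38, [0, 0, 0.008], [0, 0, -0.95]],
    [38, [0, 0, 0.008], [0, 0, -0.95]],
    [38, [0, 0, 0.008], [0, 0, -0.8]],
    [38, [0, 0, 0], [0, 0, 0]],
    [38, [0, 0, 0], [0, 0, 0]]
  ]
}}

```text
clock: 45.6
eef_pos: [400.8, 355.2, 86.9]
tool_rot: [3.14, -0.002, 0.236]
force: [4.2, -2.4, 4.2]
width: 38.7
gripper_force: 32.7
```

```bash
python3 -c "
from h import *
s=sensors.read_state();print(s['qpos'].round(3),s['torque'])"
```

```text
[-0.518  0.736 -0.401  1.962  0.532  0.548 -2.622] [-0.76399946 -0.97743236  0.0414387 ]
```

Call:
{"api": "send_rows", "payload": {
  "series": [
    [38, [0, 0, 0], [0, 0, -0.9]],
    [38, [0, 0, 0], [0, 0, -0.9]],
    [38, [0, 0, 0], [0, 0, 0]]
  ]
}}

```text
clock: 45.98
eef_pos: [399.8, 355.0, 86.7]
tool_rot: [3.139, -0.0, 0.079]
force: [3.8, -3.4, 5.2]
width: 38.7
gripper_force: 33.0
```

```bash
python3 -c "
from h import *
s=sensors.read_state();print(s['qpos'].round(3),s['torque'],s['force'])"
```

```text
[-0.545  0.73  -0.359  1.963  0.483  0.534 -2.734] [-0.8190359  -0.65934777  0.03543334] [ 3.8161827  -3.35889662  5.17196958]
```

Call:
{"api": "send_rows", "payload": {
  "series": [
    [60, [0, 0, 0], [0, 0, 0]],
    [60, [0, 0, 0], [0, 0, 0]],
    [60, [0, 0, 0], [0, 0, 0]],
    [60, [0, 0, 0.5], [0, 0, 0]],
    [60, [0, -0.2, 0.7], [0, 0, 0]],
    [60, [0, -0.4, 0.8], [0, 0, 0]],
    [60, [0, 0, 0], [0, 0, 0]],
    [60, [0, 0, 0], [0, 0, 0]]
  ]
}}

```text
clock: 46.98
eef_pos: [399.2, 319.8, 206.2]
tool_rot: [3.141, 0.0, 0.079]
force: [-0.3, -0.7, -0.2]
width: 60.0
gripper_force: 0.0
```

```bash
python3 -c "
from h import *
d,p=held('pics/w20.png',0);z=p[...,2]
hsv=cv2.cvtColor(d['img'],cv2.COLOR_RGB2HSV)
m=((hsv[...,0]<8)|(hsv[...,0]>170))&(hsv[...,1]>120)&(z>75);q=p[m];print('head',m.sum(),np.median(q,0),cv2.minAreaRect(q[:,:2].astype(np.float32)))
t=grab('top','pics/top1.png')
"
```

```text
tcp [399.2 319.8 206.2] rpy [3.141 0.    0.079] w 60.0 gf 0.0 F [-0.3 -0.7 -0.2] t 46.98
head 1676 [401.45526277 353.71759697  84.25980546] ((399.7987365722656, 354.44964599609375), (38.37831115722656, 39.56345748901367), 12.572652816772461)
```

View pics/top1.png

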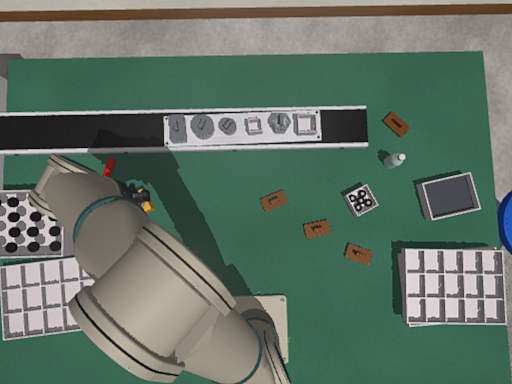

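```bash
python3 -c "
from h import *
def st(d):
  p=pts(d);z=p[...,2];hsv=cv2.cvtColor(d['img'],cv2.COLOR_RGB2HSV)
  m=((hsv[...,0]<8)|(hsv[...,0]>170))&(hsv[...,1]>120)&(z>75)&(np.hypot(p[...,0]-400,p[...,1]-354.5)<15)
  b=(hsv[...,0]>15)&(hsv[...,0]<30)&(hsv[...,1]>150)&(abs(z-50)<5)
  print(m.sum(),np.median(z[m]),z[m].mean(),np.median(z[b]))
for w in('w1','w2'): d=dict(np.load(w+'.npz'));d['vfov']=float(d['vfov']);st(d)
st(dict(np.load('held.npz')));print(sensors.read_state()['clock'])
"
```

```text
1356 84.77177884353142 84.77085386947823 48.582518391638644
783 78.69361586084909 78.70214618980992 48.54818839775126
908 84.52919429947308 84.5342274356143 48.548911083304745
47.075
```

Head reads 0.2 mm short of its first height. I re-measure from the same pose as before.

Call:
{"api": "send_rows", "payload": {
  "series": [
    [60, [0.1, 0.3, -0.4], [0, 0, 0.9]],
    [60, [0, 0, -0.4], [0, 0, 0.9]],
    [60, [0, 0, 0], [0, 0, 0.9]],
    [60, [0, 0, 0], [0, 0, 0.8]],
    [60, [0, 0, 0], [0, 0, 0]],
    [60, [0, 0, 0], [0, 0, 0]]
  ]
}}

```text
clock: 47.82
eef_pos: [405.0, 337.9, 157.7]
tool_rot: [3.14, 0.001, 0.384]
force: [0.9, 0.2, 0.9]
width: 59.9
gripper_force: 0.0
```

```bash
python3 -c "
from h import *
def st(d):
  p=pts(d);z=p[...,2];hsv=cv2.cvtColor(d['img'],cv2.COLOR_RGB2HSV)
  m=((hsv[...,0]<8)|(hsv[...,0]>170))&(hsv[...,1]>120)&(z>75)&(np.hypot(p[...,0]-400,p[...,1]-354.5)<15)
  b=(hsv[...,0]>15)&(hsv[...,0]<30)&(hsv[...,1]>150)&(abs(z-50)<5)
  print(m.sum(),np.median(z[m]),z[m].mean(),z[b].mean(),(d['depth'][m]).std())
d=dict(np.load('w1.npz'));d['vfov']=float(d['vfov']);st(d)
for i in range(3): d,p=held('pics/w21.png',0);st(d)
d1=np.load('w1.npz')['depth'];v=d['depth'];h,w=v.shape
"
```

```text
1356 84.77177884353142 84.77085386947823 48.505875781442235 2.1562696
tcp [405.  337.9 157.7] rpy [3.14e+00 1.00e-03 3.84e-01] w 59.9 gf 0.0 F [0.9 0.2 0.9] t 47.83
1338 84.53225915181801 84.53987136025316 48.49840291090934 2.164337
tcp [405.1 337.9 157.9] rpy [3.14e+00 1.00e-03 3.84e-01] w 60.0 gf 0.0 F [ 0.   0.4 -0. ] t 47.88
1320 84.59032575114884 84.57752876180291 48.5205431191246 2.1820269
tcp [405.2 337.9 158.1] rpy [3.14e+00 1.00e-03 3.84e-01] w 60.0 gf 0.0 F [ 0.7 -0.  -0.3] t 47.92
1322 84.55238779208157 84.54675542620771 48.511381945101085 2.144525
```

View pics/w21.png

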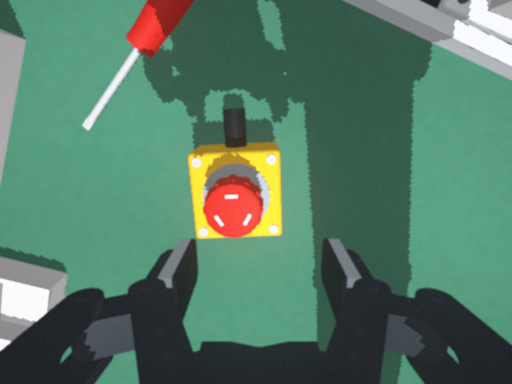

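Still 0.2 mm short each time, and the tool was probably holding it down. I grip and turn again, this time pulling up gently.

Call:
{"api": "send_rows", "payload": {
  "series": [
    [60, [-0.08, 0.29, 0], [0, 0, 0.95]],
    [60, [0, 0, 0], [0, 0, 0.95]],
    [60, [0, 0, 0], [0, 0, 0.95]],
    [60, [0, 0, 0], [0, 0, 0.95]],
    [60, [0, 0, 0], [0, 0, 0.95]],
    [60, [0, 0, 0], [0, 0, 0.95]],
    [60, [0, 0, 0], [0, 0, 0.95]],
    [60, [0, 0, 0], [0, 0, 0.95]]
  ]
}}

```text
clock: 48.98
eef_pos: [400.7, 355.2, 158.4]
tool_rot: [3.14, 0.0, 1.05]
force: [-0.6, -0.0, -0.2]
width: 60.0
gripper_force: 0.0
```

Call:
{"api": "send_rows", "payload": {
  "series": [
    [60, [0, 0, 0], [0, 0, 0.95]],
    [60, [0, 0, 0], [0, 0, 0.95]],
    [60, [0, 0, 0], [0, 0, 0.95]],
    [60, [0, 0, 0], [0, 0, 0.95]],
    [60, [0, 0, -0.5], [0, 0, 0]],
    [60, [0, 0, -0.5], [0, 0, 0]],
    [60, [0, 0, -0.2], [0, 0, 0]],
    [60, [0, 0, 0], [0, 0, 0]]
  ]
}}

```text
clock: 49.98
eef_pos: [400.3, 355.1, 86.0]
tool_rot: [3.141, 0.001, 1.38]
force: [0.0, 0.1, 0.2]
width: 59.8
gripper_force: 0.0
```

Call:
{"api": "send_rows", "payload": {
  "series": [
    [50, [0, 0, 0], [0, 0, 0]],
    [42, [0, 0, 0], [0, 0, 0]],
    [38.5, [0, 0, 0], [0, 0, 0]],
    [38, [0, 0, 0], [0, 0, 0]],
    [37.5, [0, 0, 0.02], [0, 0, 0]],
    [37.5, [0, 0, 0], [0, 0, 0]],
    [37.5, [0, 0, 0], [0, 0, 0]]
  ]
}}

```text
clock: 50.85
eef_pos: [399.9, 356.0, 87.8]
tool_rot: [3.141, -0.001, 1.38]
force: [-5.4, 1.9, 2.7]
width: 38.3
gripper_force: 40.7
```

```bash
python3 -c "
from h import *
s=sensors.read_state();print(s['qpos'].round(3),s['torque'],s['force'],s['eef_pos'])"
```

```text
[-0.335  0.807 -0.702  1.957  0.822  0.689 -1.747] [0.4420083  1.02237404 0.00278306] [-5.44941189  1.87565892  2.70172659] [399.92444588 355.99344271  87.84053021]
```

Call:
{"api": "send_rows", "payload": {
  "series": [
    [37.5, [0, 0, 0], [0, 0, -0.98]],
    [37.5, [0, 0, 0], [0, 0, -0.98]],
    [37.5, [0, 0, 0], [0, 0, -0.98]],
    [37.5, [0, 0, 0], [0, 0, -0.98]],
    [37.5, [0, 0, 0], [0, 0, -0.98]],
    [37.5, [0, 0, 0], [0, 0, -0.98]],
    [37.5, [0, 0, 0], [0, 0, -0.98]],
    [37.5, [0, 0, 0], [0, 0, -0.98]]
  ]
}}

```text
clock: 51.85
eef_pos: [400.6, 355.6, 87.8]
tool_rot: [3.141, -0.0, 0.693]
force: [-3.0, 1.0, 1.7]
width: 38.3
gripper_force: 40.9
```

Call:
{"api": "send_rows", "payload": {
  "series": [
    [37.5, [0, 0, 0], [0, 0, -0.98]],
    [37.5, [0, 0, 0], [0, 0, -0.98]],
    [37.5, [0, 0, 0], [0, 0, -0.98]],
    [37.5, [0, 0, 0.01], [0, 0, -0.98]],
    [37.5, [0, 0, 0.01], [0, 0, -0.98]],
    [37.5, [0, 0, 0.01], [0, 0, -0.9]],
    [37.5, [0, 0, 0.01], [0, 0, -0.5]],
    [37.5, [0, 0, 0], [0, 0, 0]]
  ]
}}

```text
clock: 52.85
eef_pos: [400.1, 354.7, 88.8]
tool_rot: [3.14, 0.002, 0.146]
force: [-1.3, 3.5, -17.6]
width: 38.5
gripper_force: 39.6
```

```bash
python3 -c "
from h import *
s=sensors.read_state();print(s['qpos'].round(3),s['torque'],s['force'],s['eef_pos'])"
```

```text
[-0.528  0.731 -0.382  1.96   0.5    0.547 -2.681] [0.82573478 0.19848986 0.03480505] [ -1.32888726   3.50156906 -17.62979864] [400.14891595 354.74345334  88.75152133]
```

Pulling up now meets 17 N, so the head is at its upper stop. Letting go and checking from the same pose.

Call:
{"api": "send_rows", "payload": {
  "series": [
    [60, [0, 0, 0], [0, 0, 0]],
    [60, [0, 0, 0], [0, 0, 0]],
    [60, [0, 0, 0], [0, 0, 0]],
    [60, [0, 0, 0.5], [0, 0, 0.7]],
    [60, [0.08, -0.29, 0.66], [0, 0, 0.7]],
    [60, [0, 0, 0], [0, 0, 0.7]],
    [60, [0, 0, 0], [0, 0, 0.65]],
    [60, [0, 0, 0], [0, 0, 0]]
  ]
}}

```text
clock: 53.85
eef_pos: [405.8, 337.6, 160.0]
tool_rot: [3.14, -0.001, 0.385]
force: [0.1, -0.0, -0.4]
width: 60.0
gripper_force: 0.0
```

Call:
{"api": "send_rows", "payload": {
  "series": [
    [60, [0, 0, 0], [0, 0, 0]],
    [60, [0, 0, 0], [0, 0, 0]]
  ]
}}

```text
clock: 54.1
eef_pos: [405.4, 337.8, 159.5]
tool_rot: [3.14, 0.0, 0.385]
force: [0.4, 0.8, 0.5]
width: 59.9
gripper_force: 0.0
```

```bash
python3 -c "
from h import *
def st(d):
  p=pts(d);z=p[...,2];hsv=cv2.cvtColor(d['img'],cv2.COLOR_RGB2HSV)
  m=((hsv[...,0]<8)|(hsv[...,0]>170))&(hsv[...,1]>120)&(z>75)&(np.hypot(p[...,0]-400,p[...,1]-354.5)<15)
  b=(hsv[...,0]>15)&(hsv[...,0]<30)&(hsv[...,1]>150)&(abs(z-50)<5)
  print(m.sum(),np.median(z[m]),z[m].mean(),z[b].mean())
for i in range(2): d,p=held('pics/w22.png',0);st(d)
"
```

```text
tcp [405.4 337.8 159.5] rpy [3.14  0.    0.385] w 59.9 gf 0.0 F [0.4 0.8 0.5] t 54.1
1320 84.84981832869886 84.84815709093765 48.503297362638705
tcp [405.4 337.8 159.5] rpy [3.14  0.    0.386] w 59.8 gf 0.0 F [-0.5 -0.1  0.2] t 54.15
1312 84.79772674707377 84.78392027387487 48.505562450668464
```

Head is back at 84.8, the same as at the start. Handing in.

```bash
python3 -c "
from cell import ctrl
print(ctrl.finish_job())"
```

```text
the job is handed in; nothing more can be done
None
```

The job is handed in at about 54 s: with the stop held down, the hexagon, small round, big round and oblong lids (the only four on the bench) were seated fully home on their cups, and the mushroom head was then turned back fully up and released; peak grip on a lid was about 41 N, on the hexagon lid, and about 30 N on the others.

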